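# Hang the washed ointment spatulas on the drip rack

### The job

Take the pill organiser that was left across the drip rack and set it down flat, right way up, on the worktop, at least 10 cm clear of the rack. Then hang every ointment spatula that lies on the worktop in the rack to drip, each in its own slot with the collar resting on the plate, the blade straight down and hanging still: pinched by the cross-pin at its handle's end and lifted, a spatula swings blade-down when the grip is slackened a little, and can then be clamped again and brought in from the front. Leave the ointment pot and the amber bottle where they are.

Things in the scene. Friction and masses are not known exactly. Their poses are not given: they have to be found in the camera images.
- rack: fixed metal drip rack, 100 x 300 x 150 mm high; origin under its middle on the worktop; x to its closed back, y across, z up. Top: level comb plate, upper face 150 mm up, 4 mm thick, x -45 to 47 mm, four 14 mm wide slots at y -112.5, -37.5, 37.5, 112.5, open at the front (x -45), ending at x 0. A rounded nose along the front edge (x -43) rises 4 mm over the plate, the back edge 6 mm
- slot0 (a point): where a spatula's neck belongs in slot 0: on its centre line, 15 mm before its closed end, level with the plate's upper face; axes as the rack's. A spatula hangs here by its collar, which rests on the plate behind the nose: pin 42 mm above the collar's underside (and this point), tip 27 mm above the worktop
- slot1 (a point): where a spatula's neck belongs in slot 1: on its centre line, 15 mm before its closed end, level with the plate's upper face; axes as the rack's
- slot2 (a point): where a spatula's neck belongs in slot 2: on its centre line, 15 mm before its closed end, level with the plate's upper face; axes as the rack's
- slot3 (a point): where a spatula's neck belongs in slot 3: on its centre line, 15 mm before its closed end, level with the plate's upper face; axes as the rack's
- spatula0_pin (a point): centre of the steel cross-pin (18 mm long, 6 mm thick) at the handle end of a loose steel spatula, 165 mm, 0.11 kg; lies about 16 mm up at the start. x: from pin along the spatula to the blade tip (down when hung); y: along the pin; z: normal to the blade. From the pin: handle 10 mm thick to 38, round collar 24 mm across at 38-42, neck 8 mm thick to 80, blade 24 mm wide, 3 thick, to 165
- spatula1_pin (a point): cross-pin centre of a second spatula like spatula 0; any may be absent. When pinched along y, only the pin's flat ends touch the fingers. Mass centre about 80 mm from the pin. A firm pinch (40 N or more) holds it at its angle, a slack one lets it turn about the pin till it hangs, almost none drops it
- spatula2_pin (a point): cross-pin centre of a third spatula, like spatulas 0 and 1, same axes and sizes
- spatula3_pin (a point): cross-pin centre of a fourth spatula, like spatulas 0 and 1, same axes and sizes
- organiser_mid (a point): centre of the blue pill organiser, loose, 0.12 kg, 40 mm (x) by 186 mm (y) by 24 mm (z), lids shut; it lies flat on the rack's plate across the slots at the start, its length along the rack's y; z points up when it lies right way up, the point is then 12 mm above what it lies on
- ointment_pot: white screw-lid ointment pot, 54 mm across and 47 mm tall, behind the work; a bystander, origin under its base
- amber_bottle: brown glass bottle with white cap, 43 mm across and 90 mm tall, right of the rack; a bystander, origin under its base

How it is judged:
By the outcome, as a careful person would: the job done as asked, in the order asked, and still so for the second after the job is handed in, with the robot touching nothing.
Of spatula0, spatula1, spatula2, spatula3 only 3 to 4 are there at a start; the rules pass over those that are not, and their reading is None.
At some moment in a run one of spatula0, spatula1, spatula2, spatula3 may be knocked a few centimetres aside while the robot is not near it.
Once in a run the grip may slacken for a moment while it holds something.
It also fails if it takes over 210 s, if anything falls off the work surface, if the arm or the gripper's body presses on something with over 40 N, if the wrist force passes 120 N, or if a joint passes its speed limit or range.

### The arm

A 6-joint arm with a two-finger parallel gripper is mounted at the origin on a cart in front of the work surface, level with it; the furniture and walls round the work are solid. World frame = base frame: x ahead of the robot, y to its left, z up, the work surface at z = 0. Lengths are in m, angles in degrees, forces in N, time in s.
With the tool pointing down it reaches from about 0.375 to 0.9 m from the base axis. Payload 3.1 kg.
Tool frame: the origin (TCP) lies on the centre line of the jaws, within the pads' length; the fingertips stand 8 mm ahead of it and the grasp point (between the pads) lies 11 mm behind it (bot.tip_extent is the distance from the TCP to the fingertips, in m); z points along the fingers, y is the line along which they close (so a half turn about z gives the same grasp; the last joint's range is limited). The gripper opens to 87 mm and grips with 3 to 60 N. Pads are 19 mm wide; open, the fingers measure 117 mm over their backs; the gripper's body (75 mm by 190 mm) begins 51 mm behind the grasp point.
Start: joints at [-10.227, 30.224, 82.088, -0, 67.689, -10.227], TCP at [0.625, 0, 0.196] pointing down, gripper open.
Joint ranges: [-176.69, 176.69], [-43.24, 126.21], [12.49, 139.97], [-82, 262], [0, 151.66], [-163.58, 163.58]. Speed limits (degrees/s): [159.86, 159.86, 180, 180, 180, 180].

### API

Orientations are given as a 3x3 rotation matrix whose columns are the frame's x, y, z axes.
In Python, from rig import bot, vision, workorder gives the robot as it stands.
- The arm moves only by the shell command python3 -m handwheel 'ROWS'. ROWS is JSON, a list of rows, each an object with "delta_rot": the turn, a rotation vector about the tool's x, y, z in rad, a list of three; "xyz": the shift along the tool's x, y, z in mm, a list of three; "hand": the closure, from -1 (fully open) to 1 (shut). A call has exactly 5 rows; each row is the pose to reach, as a shift and turn from the pose commanded when the call began, along the tool's axes at that moment; what a row does not reach only later rows make up. A row lasts 1/8 s, in which the tool goes at most 62.5 mm and 10.7 degrees, less where a joint would pass 70% of its speed; a pose out of reach is approached as far as the arm can. A call with a gripper value outside its range is refused whole. The fingers move at their own pace and stop on an object; the grip force is fixed at half the most. Time passes only in rows, so rows that repeat a pose let the fingers close, or fill a call up. It gives the time, the measured TCP pose, the force, the opening and the grip force at its end, in the units of the state.
- bot.read_state(): the state, without advancing time (a new reading comes with each control period).
- vision.capture(name): name is "scene" or "side" or "wrist"; returns the picture (420x560x3 uint8, red, green, blue); there is no depth.
- vision.camera_model(name): a dict with "camera_matrix" (3x3 intrinsics, pixels), "camera_from_world" (4x4, takes a point from world to camera coordinates). Camera axes: x right, y up, looking along -z (the intrinsics and any distortion apply to the point x, -y, -z); pixel columns grow to the right and rows downward; lengths in m; the calibration is good to about 2 mm. A picture is of the moment at which its call begins: read the wrist's pose just before it. camera_model takes no time and is no camera call; for the wrist camera it gives the pose at the moment of the call.
- workorder.hand_in(): hands the job in; it is judged then, once.
The state is a dict: "time_s": time; "joint_positions": joint angles; "qvel": joint speeds; "tau": joint torques, N m; "position": TCP position; "tcp_rot": TCP orientation; "force": force on the tool from outside, world axes, zero at the start; "moment": the same for the moment, N m; "opening": opening from 0.0 (shut) to 1.0 (fully open); "grasp_force": force on a finger pad.
Only numpy, scipy, OpenCV 4.12 (cv2) and the standard library are available. Lean on these libraries where they do the work, as an engineer would, in place of code of your own. Each camera call takes 0.05 s, during which the arm holds its last target. There are 200 camera calls.

## Working session

There is one attempt and no reset: what is moved stays moved. The work goes in short steps, Python scripts to look and compute and a shell command to move; the robot and the scene stay as the last step left them, time stands still between calls to the robot, and variables do not carry over. Pictures are saved under pics/ and viewed, at most 14 in all, crops included, and the job is handed in when it is done.

```bash
ls; mkdir -p pics; python3 - <<'E'
from rig import bot, vision, workorder
import cv2, numpy as np
s=bot.read_state(); print(s)
for n in ("scene","side","wrist"):
    m=vision.camera_model(n); print(n,np.round(m["camera_matrix"],1).tolist(),np.round(m["camera_from_world"],4).tolist(),[k for k in m])
    cv2.imwrite(f"pics/{n}0.png",vision.capture(n)[:,:,::-1])
a=cv2.imread("pics/scene0.png");cv2.imwrite("pics/scene0.png",cv2.resize(a,(800,600),interpolation=cv2.INTER_CUBIC))
a=cv2.imread("pics/side0.png");cv2.imwrite("pics/side0.png",cv2.resize(a,(800,600),interpolation=cv2.INTER_CUBIC))
E
```

```text
pics
{'time_s': 0.0, 'joint_positions': array([-1.02286726e+01,  3.02801451e+01,  8.21566221e+01, -6.69751641e-04,
        6.76884895e+01, -1.02270684e+01]), 'qvel': array([-0.06354893, -0.01881476,  0.02561504,  0.05573662, -0.00023524,
        0.01710824]), 'tau': array([-5.45745443e-04, -4.40045428e+01, -1.76593530e+01,  6.32597599e-02,
        5.83207863e-02, -1.53719384e-04]), 'position': array([6.24209699e-01, 1.53413740e-04, 1.95157743e-01]), 'tcp_rot': array([[ 2.39558830e-05,  9.99997681e-01, -2.15331535e-03],
       [ 9.99999928e-01, -2.31429157e-05,  3.77566280e-04],
       [ 3.77515570e-04, -2.15332424e-03, -9.99997610e-01]]), 'force': array([ 0.84221664,  0.15853474, -0.15774285]), 'moment': array([ 0.01912144,  0.01201894, -0.01121188]), 'grasp_force': 0.0, 'opening': 0.9988392532594248}
scene [[438.5, 0.0, 283.5], [0.0, 438.5, 204.6], [0.0, 0.0, 1.0]] [[0.8152, -0.579, -0.0136, -0.5085], [0.4027, 0.5497, 0.7318, -0.324], [-0.4163, -0.6021, 0.6813, -1.363], [0.0, 0.0, 0.0, 1.0]] ['camera_matrix', 'camera_from_world']
side [[519.3, 0.0, 283.8], [0.0, 519.3, 206.0], [0.0, 0.0, 1.0]] [[-0.8336, -0.5523, -0.005, 0.5049], [0.2804, -0.431, 0.8577, -0.2851], [-0.4759, 0.7136, 0.5142, -1.2813], [0.0, 0.0, 0.0, 1.0]] ['camera_matrix', 'camera_from_world']
wrist [[358.9, 0.0, 276.2], [0.0, 358.9, 208.3], [0.0, 0.0, 1.0]] [[1.0, 0.0004, -0.0033, -0.6241], [-0.0014, 0.956, -0.2934, 0.0358], [0.003, 0.2934, 0.956, -0.3919], [0.0, 0.0, 0.0, 1.0]] ['camera_matrix', 'camera_from_world']
```

View pics/scene0.png

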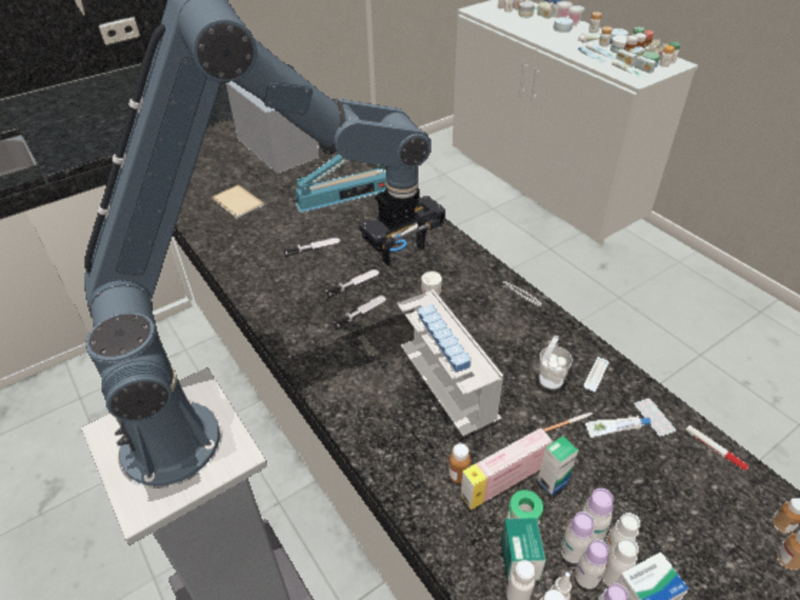

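View pics/side0.png

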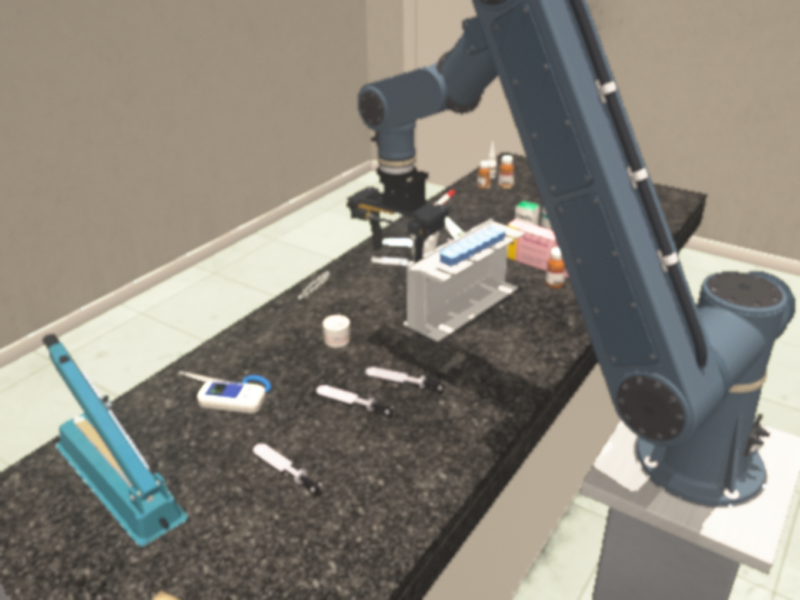

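Both views show three spatulas (handle ends dark; scene ≈(290,250), (335,290), (345,320)), the blue organiser on the rack, the pot behind it and the bottle to its right. I'll enlarge both.

```bash
cat > h.py <<'E'
import numpy as np, cv2
from rig import bot, vision
def P(n):
    m=vision.camera_model(n); T=m["camera_from_world"]; K=m["camera_matrix"]
    return K@np.diag([1,-1,-1.])@T[:3]
def proj(n,X,Pm=None):
    Pm=P(n) if Pm is None else Pm
    X=np.atleast_2d(X); q=np.c_[X,np.ones(len(X))]@Pm.T; return q[:,:2]/q[:,2:]
def plane(n,uv,z,Pm=None):
    """world point at height z seen at pixel uv"""
    Pm=P(n) if Pm is None else Pm; u,v=uv
    A=np.array([Pm[0]-u*Pm[2],Pm[1]-v*Pm[2]]); 
    return np.r_[np.linalg.solve(A[:,:2],-A[:,2]*z-A[:,3]),z]
def tri(uvs):
    """uvs: list of (cam,(u,v)); returns point, residual px"""
    A=[];
    for n,(u,v) in uvs:
        M=P(n) if isinstance(n,str) else n; A+= [M[0]-u*M[2],M[1]-v*M[2]]
    A=np.array(A); A/=np.linalg.norm(A[:,:3],axis=1)[:,None]
    x=np.linalg.lstsq(A[:,:3],-A[:,3],rcond=None)[0]; return x, A[:,:3]@x+A[:,3]
def crop(img,x0,y0,w,h,s,name):
    c=cv2.resize(img[y0:y0+h,x0:x0+w,::-1],None,fx=s,fy=s,interpolation=cv2.INTER_CUBIC); cv2.imwrite(f"pics/{name}.png",c)
E
python3 - <<'E'
from h import *
crop(vision.capture("scene"),190,155,170,150,4,"sc1")
crop(vision.capture("side"),170,150,200,200,3,"sd1")
E
```

```text
(no output)
```

View pics/sc1.png

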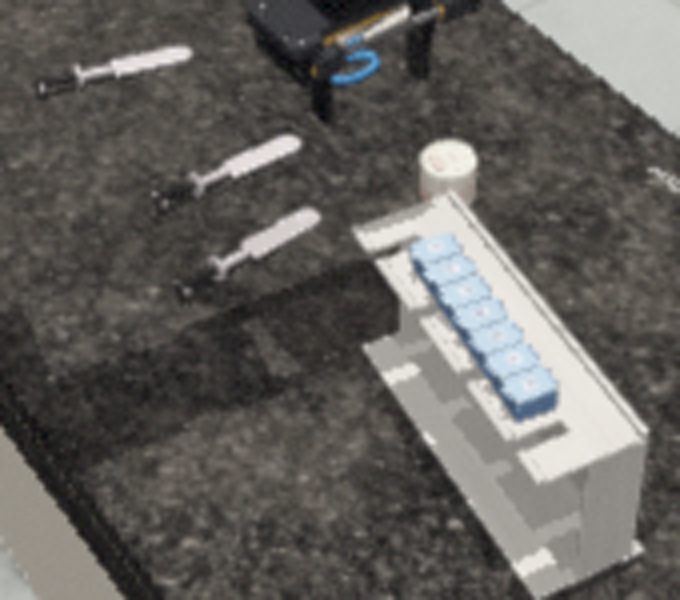

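View pics/sd1.png

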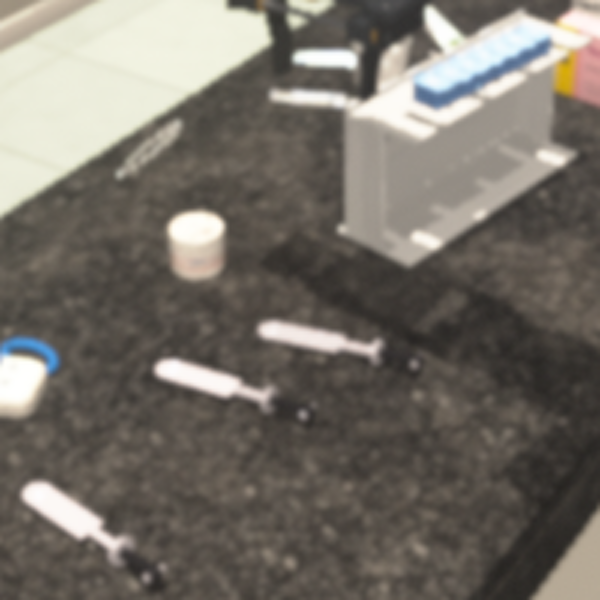

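```bash
python3 - <<'E'
from h import *
S=lambda x,y:("scene",(x/4+190,y/4+155)); D=lambda x,y:("side",(x/3+170,y/3+150))
for n,a,b in [("Apin",(43,90),(150,578)),("Atip",(190,53),(28,490)),("Bpin",(162,200),(305,413)),("Btip",(298,142),(158,368)),("Cpin",(185,292),(413,364)),("Ctip",(317,214),(262,328))]:
    z=.016 if 'pin' in n else .006
    print(n,plane(*S(*a),z)[:2],plane(*D(*b),z)[:2],tri([S(*a),D(*b)])[0])
for n,a in [("LB",(450,195)),("RB",(648,432)),("LF",(355,235)),("RF",(540,480))]: print(n,plane(*S(*a),.153))
for n,a in [("LB",(347,108)),("RB",(525,12)),("LF",(415,137))]: print(n,plane(*D(*a),.153))
print('org',[plane(*S(*a),.174)[:2] for a in [(410,250),(520,402),(555,385),(445,237)]])
print('bot',plane("scene",(460/800*560,478/800*560),0),'pot',plane(*S(447,195),0))
E
```

```text
Apin [0.49578359 0.40726512] [0.49819128 0.42959886] [0.50324915 0.42205951 0.00470453]
Atip [0.65536832 0.38158346] [0.65416072 0.40121068] [ 0.66207468  0.39378233 -0.00426274]
Bpin [0.51060081 0.19088654] [0.50970671 0.20245684] [0.51355492 0.19680174 0.01012371]
Btip [0.66840976 0.19395386] [0.66714998 0.21441082] [ 0.67541253  0.20468618 -0.00451584]
Cpin [0.4654304  0.07249339] [0.46615744 0.09118352] [0.47075427 0.08138608 0.00663851]
Ctip [0.62516315 0.09593456] [0.62269073 0.1119203 ] [ 0.62954974  0.10314177 -0.00216168]
LB [ 0.64611824 -0.08272753  0.153     ]
RB [ 0.60859632 -0.37240803  0.153     ]
LF [ 0.5537896  -0.07510697  0.153     ]
RF [ 0.51652038 -0.36004075  0.153     ]
LB [ 0.64770224 -0.07527995  0.153     ]
RB [ 0.60307857 -0.37234175  0.153     ]
LF [ 0.5601016  -0.06235075  0.153     ]
org [array([ 0.56737196, -0.13313468]), array([ 0.53880252, -0.30817723]), array([ 0.569948  , -0.31059959]), array([ 0.59888418, -0.13775426])]
bot [ 0.45220938 -0.43686304  0.        ] pot [0.74545524 0.04892946 0.        ]
```

```bash
python3 - <<'E'
from h import *
for n,c,a in [("teal near corner","scene",(300,208)),("teal right","scene",(385,190)),("paper","scene",(238,200)),("teal","side",(142,540)),("teal","side",(185,515)),("dev","side",(230,410)),("dev","side",(268,385)),("dev","side",(185,375))]:
    print(n,plane(c,(a[0]*.7,a[1]*.7),0)[:2])
s=bot.read_state();print(s['position'])
E
python3 -m handwheel '[{"delta_rot":[0,0,0],"xyz":[-50,-10,-25],"hand":-1},{"delta_rot":[0,0,0.05],"xyz":[-100,-30,-50],"hand":-1},{"delta_rot":[0,0,0.1],"xyz":[-150,-50,-50],"hand":-1},{"delta_rot":[0,0,0.128],"xyz":[-190,-56,-50],"hand":-1},{"delta_rot":[0,0,0.128],"xyz":[-222,-56,-50],"hand":-1}]'
python3 - <<'E'
from h import *
s=bot.read_state();print(s['position'],s['tcp_rot'].round(3).tolist())
cv2.imwrite("pics/w1.png",vision.capture("wrist")[:,:,::-1])
E
```

```text
teal near corner [0.64373592 0.60581883]
teal right [0.9186617  0.52896796]
paper [0.50265358 0.76555488]
teal [0.66319902 0.64414706]
teal [0.64611931 0.57336728]
dev [0.77224637 0.34797199]
dev [0.76435876 0.25174937]
dev [0.92688308 0.31906404]
[6.24642955e-01 8.28260975e-05 1.95670069e-01]
time_s: 0.88
position: [0.5682, -0.2237, 0.2463]
tcp_rot: [[0.129, 0.992, -0.0], [0.992, -0.129, -0.0], [-0.0, -0.0, -1.0]]
force: [0.3, -0.4, -0.4]
opening: 1.001
grasp_force: 0.0
[ 0.56816616 -0.22370382  0.24629755] [[0.129, 0.992, -0.0], [0.992, -0.129, -0.0], [-0.0, -0.0, -1.0]]
```

View pics/w1.png

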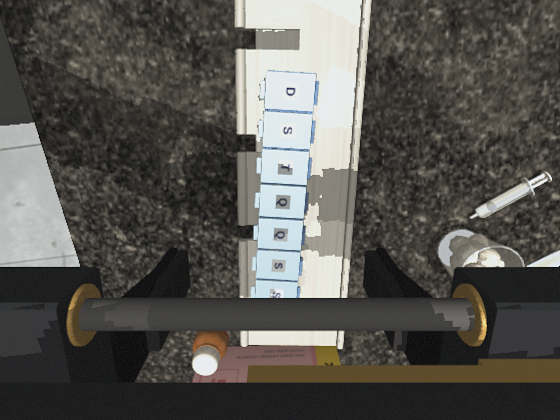

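```bash
python3 - <<'E'
from h import *
Pm=P("wrist")
for n,uv,z in [("s3end",(299,39),.15),("s3front",(240,39),.152),("s2front",(239,143),.152),("s1front",(239,232),.152),("backtop",(370,5),.156),("backbot",(343,342),.156),("fronttop",(236,5),.154),("frontbot",(241,342),.154),("oTL",(265,72),.174),("oTR",(317,74),.174),("oL",(255,262),.174),("oR",(303,262),.174),("bottlecap",(205,356),.09)]:
    print(n,plane("wrist",uv,z,Pm).round(4))
E
```

```text
s3end [ 0.6014 -0.1102  0.15  ]
s3front [ 0.5593 -0.1049  0.152 ]
s2front [ 0.5467 -0.1778  0.152 ]
s1front [ 0.5347 -0.251   0.152 ]
backtop [ 0.6519 -0.0961  0.156 ]
backbot [ 0.6125 -0.3686  0.156 ]
fronttop [ 0.5602 -0.0836  0.154 ]
frontbot [ 0.5193 -0.3578  0.154 ]
oTL [ 0.5745 -0.1306  0.174 ]
oTR [ 0.6093 -0.1365  0.174 ]
oL [ 0.5468 -0.2697  0.174 ]
oR [ 0.5846 -0.2747  0.174 ]
bottlecap [ 0.4613 -0.4195  0.09  ]
```

The wrist view shows the organiser (D lid top-left at (265,72), running to about (252,297)), and slot 3's closed end at (299,39). That puts the rack at about (0.585,-0.221) with yaw -8.4°, and the organiser's centre at about (0.575,-0.225). Next I'll grasp the organiser.

```bash

python3 -m handwheel '[{"delta_rot":[0,0,0.045],"xyz":[0,7,0],"hand":-1},{"delta_rot":[0,0,0.045],"xyz":[0,7,25],"hand":-1},{"delta_rot":[0,0,0.045],"xyz":[0,7,50],"hand":-1},{"delta_rot":[0,0,0.045],"xyz":[0,7,68],"hand":-1},{"delta_rot":[0,0,0.045],"xyz":[0,7,78],"hand":-1}]'
python3 -m handwheel '[{"delta_rot":[0,0,0],"xyz":[0,0,0],"hand":0},{"delta_rot":[0,0,0],"xyz":[0,0,0],"hand":1},{"delta_rot":[0,0,0],"xyz":[0,0,0],"hand":1},{"delta_rot":[0,0,0],"xyz":[0,0,0],"hand":1},{"delta_rot":[0,0,0],"xyz":[0,0,0],"hand":1}]'
```

```text
time_s: 1.55
position: [0.5754, -0.2224, 0.1669]
tcp_rot: [[0.172, 0.985, -0.002], [0.985, -0.172, 0.001], [0.001, -0.002, -1.0]]
force: [0.8, -0.5, 0.1]
opening: 0.997
grasp_force: 0.0
time_s: 2.17
position: [0.576, -0.2229, 0.1685]
tcp_rot: [[0.172, 0.985, 0.0], [0.985, -0.172, -0.0], [-0.0, 0.001, -1.0]]
force: [0.8, -0.0, -0.4]
opening: 0.519
grasp_force: 0.0
```

```bash

python3 -m handwheel '[{"delta_rot":[0,0,0],"xyz":[0,0,0],"hand":1},{"delta_rot":[0,0,0],"xyz":[0,0,0],"hand":1},{"delta_rot":[0,0,0],"xyz":[0,0,0],"hand":1},{"delta_rot":[0,0,0],"xyz":[0,0,0],"hand":1},{"delta_rot":[0,0,0],"xyz":[0,0,-8],"hand":1}]'
python3 -m handwheel '[{"delta_rot":[0,0,0],"xyz":[0,0,-20],"hand":1},{"delta_rot":[0,0,0],"xyz":[0,0,-40],"hand":1},{"delta_rot":[0,0,0],"xyz":[0,0,-55],"hand":1},{"delta_rot":[0,0,0],"xyz":[0,0,-55],"hand":1},{"delta_rot":[0,0,0],"xyz":[0,0,-55],"hand":1}]'
```

```text
time_s: 2.8
position: [0.5754, -0.2226, 0.1758]
tcp_rot: [[0.172, 0.985, -0.002], [0.985, -0.172, 0.001], [0.001, -0.002, -1.0]]
force: [-0.8, 0.2, 0.4]
opening: 0.021
grasp_force: 0.0
time_s: 3.42
position: [0.5755, -0.2226, 0.2306]
tcp_rot: [[0.172, 0.985, -0.001], [0.985, -0.172, 0.001], [0.0, -0.001, -1.0]]
force: [0.2, 0.3, 1.1]
opening: 0.007
grasp_force: 0.0
```

```bash
python3 - <<'E'
from h import *
crop(vision.capture("scene"),260,170,110,130,4,"a")
crop(vision.capture("side"),240,110,150,130,3.5,"b")
a,b=cv2.imread("pics/a.png"),cv2.imread("pics/b.png")
h=max(len(a),len(b));b=cv2.resize(b,(360,312));o=np.zeros((520,800,3),np.uint8);o[:,:440]=a;o[:312,440:]=b;cv2.imwrite("pics/m1.png",o)
E
```

```text
(no output)
```

View pics/m1.png

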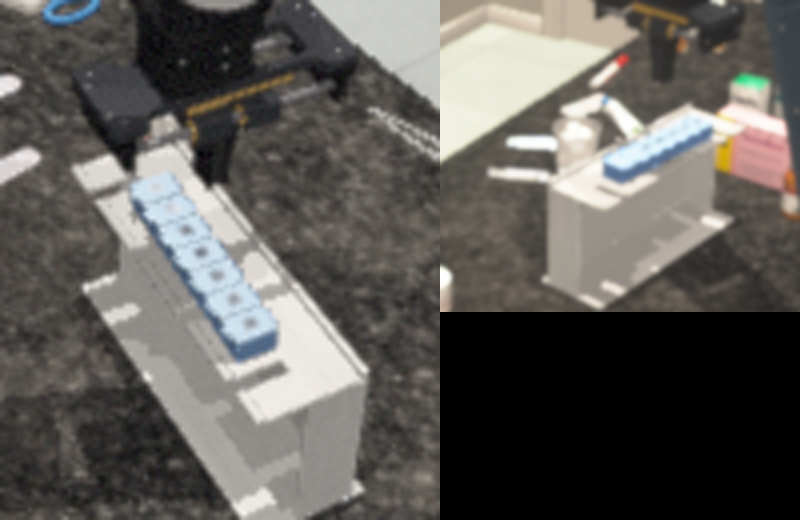

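```bash
python3 - <<'E'
from h import *
p=bot.read_state()['position']; p2=p-[0,0,.008]
for z in (p2,p2+[0,0,.06],np.array([.575,-.225,.174])):
  s=proj("scene",z)[0];d=proj("side",z)[0]
  print((s-[260,170])*4,(d-[240,110])*[360/150,2.4]+[440,0])
print(bot.tip_extent, s)
E
```

```text
[208.97456215 207.53077336] [659.60026127 103.61184327]
[211.53355968 149.40286575] [661.61667088  60.23873271]
[208.67893159 253.70477473] [659.17679596 136.57839626]
0.008 [312.1697329  233.42619368]
```

```bash
python3 - <<'E'
from h import *
for dx in (-.0435,-.0585,.0435,.0585):
  p=np.array([.6242+dx,0,.1877]); print(dx,(proj("scene",p)[0]-[190,155])*4,(proj("side",p)[0]-[170,150])*3)
a=cv2.imread("pics/scene0.png")[140:300,340:480]; b=cv2.imread("pics/side0.png")[170:300,320:480]
cv2.imwrite("pics/m2.png",np.hstack([cv2.resize(a,(400,457)),cv2.resize(b,(400,457))]))
E
```

```text
-0.0435 [329.26300372 142.11077825] [362.44365375 126.64715394]
-0.0585 [314.48839424 149.07764678] [375.94492021 130.95108837]
0.0435 [412.55092322 102.8369155 ] [286.66598442 102.49074455]
0.0585 [426.50957793  96.254805  ] [274.02093488  98.45975499]
```

View pics/m2.png

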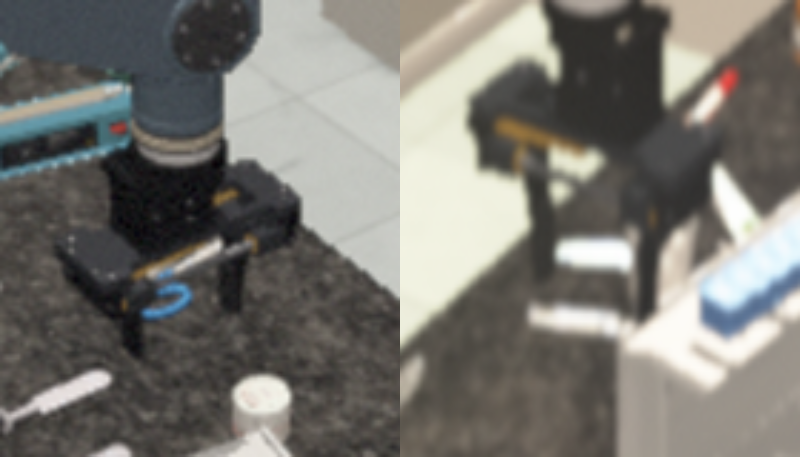

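The fingers closed over the organiser without touching it. Both cameras also show the fingertips about 25 mm higher than the stated geometry. I'll find the true tip height with a guarded touch on the organiser's top, gripper shut.

```bash

python3 -m handwheel '[{"delta_rot":[0,0,0],"xyz":[0,0,25],"hand":1},{"delta_rot":[0,0,0],"xyz":[0,0,50],"hand":1},{"delta_rot":[0,0,0],"xyz":[0,0,62],"hand":1},{"delta_rot":[0,0,0],"xyz":[0,0,64],"hand":1},{"delta_rot":[0,0,0],"xyz":[0,0,64],"hand":1}]' | egrep 'pos|force'
python3 -m handwheel '[{"delta_rot":[0,0,0],"xyz":[0,0,1],"hand":1},{"delta_rot":[0,0,0],"xyz":[0,0,2],"hand":1},{"delta_rot":[0,0,0],"xyz":[0,0,3],"hand":1},{"delta_rot":[0,0,0],"xyz":[0,0,3],"hand":1},{"delta_rot":[0,0,0],"xyz":[0,0,3],"hand":1}]' | egrep 'pos|force'
python3 -m handwheel '[{"delta_rot":[0,0,0],"xyz":[0,0,1],"hand":1},{"delta_rot":[0,0,0],"xyz":[0,0,2],"hand":1},{"delta_rot":[0,0,0],"xyz":[0,0,3],"hand":1},{"delta_rot":[0,0,0],"xyz":[0,0,3],"hand":1},{"delta_rot":[0,0,0],"xyz":[0,0,3],"hand":1}]' | egrep 'pos|force'
```

```text
position: [0.5764, -0.2231, 0.1676]
force: [-0.7, -0.2, 0.5]
grasp_force: 0.0
position: [0.5759, -0.2229, 0.1642]
force: [-0.3, 0.1, 0.7]
grasp_force: 0.0
position: [0.5759, -0.2229, 0.1611]
force: [0.1, 0.7, -0.1]
grasp_force: 0.0
```

```bash

python3 -m handwheel '[{"delta_rot":[0,0,0],"xyz":[0,0,1],"hand":1},{"delta_rot":[0,0,0],"xyz":[0,0,2],"hand":1},{"delta_rot":[0,0,0],"xyz":[0,0,3],"hand":1},{"delta_rot":[0,0,0],"xyz":[0,0,3],"hand":1},{"delta_rot":[0,0,0],"xyz":[0,0,3],"hand":1}]' | egrep 'pos|force'
python3 -m handwheel '[{"delta_rot":[0,0,0],"xyz":[0,0,1],"hand":1},{"delta_rot":[0,0,0],"xyz":[0,0,2],"hand":1},{"delta_rot":[0,0,0],"xyz":[0,0,3],"hand":1},{"delta_rot":[0,0,0],"xyz":[0,0,3],"hand":1},{"delta_rot":[0,0,0],"xyz":[0,0,3],"hand":1}]' | egrep 'pos|force'
```

```text
position: [0.5759, -0.2229, 0.1582]
force: [0.3, -0.2, -0.1]
grasp_force: 0.0
position: [0.576, -0.2229, 0.1552]
force: [0.0, 0.3, -0.6]
grasp_force: 0.0
```

```bash

python3 -m handwheel '[{"delta_rot":[0,0,0],"xyz":[0,0,1],"hand":1},{"delta_rot":[0,0,0],"xyz":[0,0,2],"hand":1},{"delta_rot":[0,0,0],"xyz":[0,0,2],"hand":1},{"delta_rot":[0,0,0],"xyz":[0,0,2],"hand":1},{"delta_rot":[0,0,0],"xyz":[0,0,2],"hand":1}]' | egrep 'pos|force'
python3 - <<'E'
from h import *
crop(vision.capture("scene"),275,185,70,90,5,"a")
crop(vision.capture("side"),290,100,90,90,5,"b")
a,b=cv2.imread("pics/a.png"),cv2.imread("pics/b.png")
cv2.imwrite("pics/m3.png",np.hstack([a,b]))
E
```

```text
position: [0.5759, -0.2229, 0.1532]
force: [-0.0, 0.4, 0.7]
grasp_force: 0.0
```

View pics/m3.png

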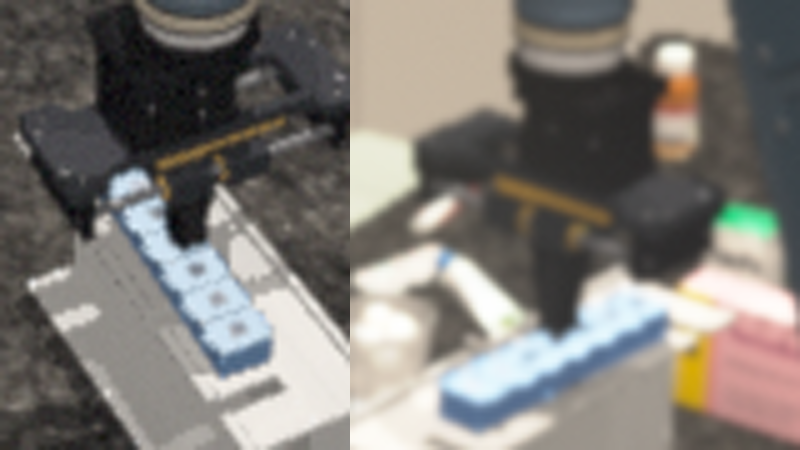

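```bash

for i in 1 2; do python3 -m handwheel '[{"delta_rot":[0,0,0],"xyz":[0,0,1],"hand":1},{"delta_rot":[0,0,0],"xyz":[0,0,2],"hand":1},{"delta_rot":[0,0,0],"xyz":[0,0,2],"hand":1},{"delta_rot":[0,0,0],"xyz":[0,0,2],"hand":1},{"delta_rot":[0,0,0],"xyz":[0,0,2],"hand":1}]' | egrep 'pos|force'; done
```

```text
position: [0.5759, -0.2228, 0.1512]
force: [0.2, -0.3, -0.2]
grasp_force: 0.0
position: [0.576, -0.2229, 0.1492]
force: [-0.5, -0.1, -0.4]
grasp_force: 0.0
```

```bash

for i in 1 2; do python3 -m handwheel '[{"delta_rot":[0,0,0],"xyz":[0,0,1],"hand":1},{"delta_rot":[0,0,0],"xyz":[0,0,2],"hand":1},{"delta_rot":[0,0,0],"xyz":[0,0,2],"hand":1},{"delta_rot":[0,0,0],"xyz":[0,0,2],"hand":1},{"delta_rot":[0,0,0],"xyz":[0,0,2],"hand":1}]' | egrep 'pos|force'; done
```

```text
position: [0.576, -0.2229, 0.1482]
force: [-0.7, 1.2, 5.2]
grasp_force: 2.6
position: [0.5761, -0.223, 0.1481]
force: [-4.9, 1.8, 14.0]
grasp_force: 7.1
```

Contact came at TCP z ≈ 0.1487, so the real fingertips are about 25 mm above the reported TCP. I'll use tip = TCP z + 0.025 and redo the grasp.

```bash

python3 -m handwheel '[{"delta_rot":[0,0,0],"xyz":[0,0,-15],"hand":1},{"delta_rot":[0,0,0],"xyz":[0,0,-30],"hand":-1},{"delta_rot":[0,0,0],"xyz":[0,0,-30],"hand":-1},{"delta_rot":[0,0,0],"xyz":[0,0,-30],"hand":-1},{"delta_rot":[0,0,0],"xyz":[0,0,-30],"hand":-1}]' | egrep 'pos|force|open'
python3 -m handwheel '[{"delta_rot":[0,0,0],"xyz":[0,0,0],"hand":-1},{"delta_rot":[0,0,0],"xyz":[0,0,0],"hand":-1},{"delta_rot":[0,0,0],"xyz":[0,0,0],"hand":-1},{"delta_rot":[0,0,0],"xyz":[0,0,10],"hand":-1},{"delta_rot":[0,0,0],"xyz":[0,0,20],"hand":-1}]' | egrep 'pos|force|open'
python3 -m handwheel '[{"delta_rot":[0,0,0],"xyz":[0,0,10],"hand":-1},{"delta_rot":[0,0,0],"xyz":[0,0,18],"hand":-1},{"delta_rot":[0,0,0],"xyz":[0,0,20],"hand":-1},{"delta_rot":[0,0,0],"xyz":[0,0,20],"hand":1},{"delta_rot":[0,0,0],"xyz":[0,0,20],"hand":1}]' | egrep 'pos|force|open'
python3 -m handwheel '[{"delta_rot":[0,0,0],"xyz":[0,0,0],"hand":1},{"delta_rot":[0,0,0],"xyz":[0,0,0],"hand":1},{"delta_rot":[0,0,0],"xyz":[0,0,0],"hand":1},{"delta_rot":[0,0,0],"xyz":[0,0,0],"hand":1},{"delta_rot":[0,0,0],"xyz":[0,0,0],"hand":1}]' | egrep 'pos|force|open'
```

```text
position: [0.5755, -0.2226, 0.1744]
force: [0.7, 0.0, -0.8]
opening: 0.378
grasp_force: 0.0
position: [0.5757, -0.2227, 0.1543]
force: [0.0, -0.7, -0.4]
opening: 0.939
grasp_force: 0.0
position: [0.5762, -0.223, 0.1356]
force: [-0.3, -0.8, -0.2]
opening: 0.851
grasp_force: 0.0
position: [0.5757, -0.2228, 0.1352]
force: [-0.4, -0.3, 1.3]
opening: 0.395
grasp_force: 30.0
```

```bash

python3 -m handwheel '[{"delta_rot":[0,0,0],"xyz":[0,0,-15],"hand":1},{"delta_rot":[0,0,0],"xyz":[0,0,-40],"hand":1},{"delta_rot":[0,0,0],"xyz":[0,0,-70],"hand":1},{"delta_rot":[0,0,0],"xyz":[0,0,-90],"hand":1},{"delta_rot":[0,0,0],"xyz":[0,0,-90],"hand":1}]' | egrep 'pos|force|open'
python3 -m handwheel '[{"delta_rot":[0,0,-0.18],"xyz":[50,-10,0],"hand":1},{"delta_rot":[0,0,-0.36],"xyz":[105,-25,0],"hand":1},{"delta_rot":[0,0,-0.54],"xyz":[160,-45,0],"hand":1},{"delta_rot":[0,0,-0.72],"xyz":[220,-60,0],"hand":1},{"delta_rot":[0,0,-0.9],"xyz":[280,-80,0],"hand":1}]' | egrep 'pos|force|open'
cat >> h.py <<'E'
def to(x=None,y=None,z=None,rot=None):
    """tool shift (mm) to world target, and turn about tool z for tool-x heading rot (deg)"""
    s=bot.read_state(); p=s['position']; R=s['tcp_rot']
    t=np.array([p[0] if x is None else x,p[1] if y is None else y,p[2] if z is None else z])
    h=np.degrees(np.arctan2(R[1,0],R[0,0]))
    print('t',round(s['time_s'],1),'pos',p.round(4),'head',h.round(1),'open',round(s['opening'],3),'grip',round(s['grasp_force'],1),'-> xyz mm',(R.T@(t-p)*1000).round(1), 'rz', None if rot is None else round(-np.radians((rot-h+180)%360-180),3))
E
python3 -c "
from h import *
to(.5,.53,None,180); print(bot.read_state()['joint_positions'].round())"
```

```text
position: [0.5774, -0.2236, 0.2278]
force: [0.0, -0.3, -0.6]
opening: 0.395
grasp_force: 30.1
position: [0.5448, 0.0678, 0.2243]
force: [1.2, -0.0, -1.7]
opening: 0.393
grasp_force: 30.0
t 13.6 pos [0.5448 0.0678 0.2243] head 132.0 open 0.393 grip 30.0 -> xyz mm [3.736e+02 2.757e+02 2.000e-01] rz -0.838
[ -5.  22.  91.   0.  66. -47.]
```

```bash

python3 -m handwheel '[{"delta_rot":[0,0,-0.17],"xyz":[38,28,0],"hand":1},{"delta_rot":[0,0,-0.34],"xyz":[76,56,0],"hand":1},{"delta_rot":[0,0,-0.51],"xyz":[114,84,0],"hand":1},{"delta_rot":[0,0,-0.68],"xyz":[152,112,0],"hand":1},{"delta_rot":[0,0,-0.838],"xyz":[190,140,0],"hand":1}]' | egrep 'pos|force|open'
python3 -c "
from h import *
to(.5,.53,.12,180); print(bot.read_state()['joint_positions'].round())"
```

```text
position: [0.5228, 0.3023, 0.2241]
force: [-0.4, 0.2, -1.0]
opening: 0.39
grasp_force: 30.1
t 14.2 pos [0.5228 0.3023 0.2241] head 180.0 open 0.39 grip 30.1 -> xyz mm [ 22.8 227.7 104. ] rz -0.001
[ 19.  27.  83.  -0.  70. -71.]
```

```bash

python3 -m handwheel '[{"delta_rot":[0,0,0],"xyz":[5,60,0],"hand":1},{"delta_rot":[0,0,0],"xyz":[10,120,0],"hand":1},{"delta_rot":[0,0,0],"xyz":[20,180,30],"hand":1},{"delta_rot":[0,0,0],"xyz":[23,228,80],"hand":1},{"delta_rot":[0,0,0],"xyz":[23,228,120],"hand":1}]' | egrep 'pos|force|open'
python3 -m handwheel '[{"delta_rot":[0,0,0],"xyz":[0,0,30],"hand":1},{"delta_rot":[0,0,0],"xyz":[0,0,60],"hand":1},{"delta_rot":[0,0,0],"xyz":[0,0,80],"hand":1},{"delta_rot":[0,0,0],"xyz":[0,0,92],"hand":1},{"delta_rot":[0,0,0],"xyz":[0,0,92],"hand":1}]' | egrep 'pos|force|open'
python3 - <<'E'
from h import *
to(.5,.53,-.014,180)
crop(vision.capture("scene"),150,100,160,110,5,"m4")
E
```

```text
position: [0.5008, 0.5326, 0.1031]
force: [-0.1, -0.6, -1.3]
opening: 0.39
grasp_force: 30.1
position: [0.5017, 0.5287, 0.0123]
force: [0.1, 0.3, -1.8]
opening: 0.388
grasp_force: 30.1
t 15.5 pos [0.5017 0.5287 0.0123] head 179.7 open 0.388 grip 30.1 -> xyz mm [ 1.7  1.3 26.3] rz -0.006
```

View pics/m4.png

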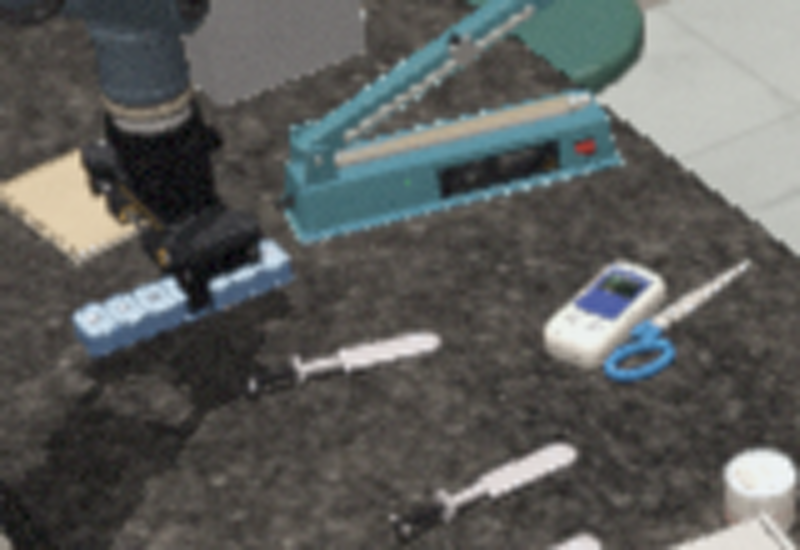

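The organiser is level, hovering over a free spot left of the spatulas (scene crop (90,330)–(280,265)). I'll lower it gently.

```bash

python3 -m handwheel '[{"delta_rot":[0,0,0],"xyz":[0,0,10],"hand":1},{"delta_rot":[0,0,0],"xyz":[0,0,18],"hand":1},{"delta_rot":[0,0,0],"xyz":[0,0,22],"hand":1},{"delta_rot":[0,0,0],"xyz":[0,0,22],"hand":1},{"delta_rot":[0,0,0],"xyz":[0,0,22],"hand":1}]' | egrep 'pos|force|open'
python3 -m handwheel '[{"delta_rot":[0,0,0],"xyz":[0,0,1],"hand":1},{"delta_rot":[0,0,0],"xyz":[0,0,2],"hand":1},{"delta_rot":[0,0,0],"xyz":[0,0,2.5],"hand":1},{"delta_rot":[0,0,0],"xyz":[0,0,2.5],"hand":1},{"delta_rot":[0,0,0],"xyz":[0,0,2.5],"hand":1}]' | egrep 'pos|force|open'
python3 -m handwheel '[{"delta_rot":[0,0,0],"xyz":[0,0,1],"hand":1},{"delta_rot":[0,0,0],"xyz":[0,0,1.5],"hand":1},{"delta_rot":[0,0,0],"xyz":[0,0,1.5],"hand":1},{"delta_rot":[0,0,0],"xyz":[0,0,1.5],"hand":1},{"delta_rot":[0,0,0],"xyz":[0,0,1.5],"hand":1}]' | egrep 'pos|force|open'
```

```text
position: [0.5022, 0.5293, -0.0087]
force: [0.5, -0.1, -1.6]
opening: 0.391
grasp_force: 30.1
position: [0.5021, 0.5291, -0.0113]
force: [0.0, 0.3, -1.0]
opening: 0.389
grasp_force: 30.1
position: [0.5021, 0.5292, -0.0128]
force: [0.7, 0.4, -1.4]
opening: 0.394
grasp_force: 30.1
```

```bash

python3 -m handwheel '[{"delta_rot":[0,0,0],"xyz":[0,0,1],"hand":1},{"delta_rot":[0,0,0],"xyz":[0,0,1.5],"hand":1},{"delta_rot":[0,0,0],"xyz":[0,0,1.5],"hand":1},{"delta_rot":[0,0,0],"xyz":[0,0,1.5],"hand":1},{"delta_rot":[0,0,0],"xyz":[0,0,1.5],"hand":1}]' | egrep 'pos|force|open'
python3 -m handwheel '[{"delta_rot":[0,0,0],"xyz":[0,0,1],"hand":1},{"delta_rot":[0,0,0],"xyz":[0,0,1.5],"hand":1},{"delta_rot":[0,0,0],"xyz":[0,0,1.5],"hand":1},{"delta_rot":[0,0,0],"xyz":[0,0,1.5],"hand":1},{"delta_rot":[0,0,0],"xyz":[0,0,1.5],"hand":1}]' | egrep 'pos|force|open'
```

```text
position: [0.5021, 0.5291, -0.0143]
force: [0.5, 0.4, -1.5]
opening: 0.392
grasp_force: 30.1
position: [0.5022, 0.5292, -0.0148]
force: [-1.3, -1.4, 5.4]
opening: 0.392
grasp_force: 30.1
```

```bash

python3 -m handwheel '[{"delta_rot":[0,0,0],"xyz":[0,0,-0.8],"hand":-0.3},{"delta_rot":[0,0,0],"xyz":[0,0,-0.8],"hand":-0.3},{"delta_rot":[0,0,0],"xyz":[0,0,-0.8],"hand":-0.3},{"delta_rot":[0,0,0],"xyz":[0,0,-0.8],"hand":-0.3},{"delta_rot":[0,0,0],"xyz":[0,0,-10],"hand":-0.3}]' | egrep 'pos|force|open'
python3 -m handwheel '[{"delta_rot":[0,0,0],"xyz":[0,0,-30],"hand":-0.3},{"delta_rot":[0,0,0],"xyz":[0,0,-80],"hand":-0.3},{"delta_rot":[0,0,0],"xyz":[0,-30,-130],"hand":-0.3},{"delta_rot":[0,0,0],"xyz":[0,-80,-190],"hand":-0.3},{"delta_rot":[0,0,0],"xyz":[0,-135,-210],"hand":-0.3}]' | egrep 'pos|force|open'
python3 - <<'E'
from h import *
to(.5,.41,.19,180); print(P("wrist").round(3).tolist())
cv2.imwrite("pics/w2.png",vision.capture("wrist")[:,:,::-1])
E
```

```text
position: [0.5014, 0.5286, -0.0066]
force: [0.1, 0.2, 0.2]
opening: 0.649
grasp_force: 0.0
position: [0.5028, 0.4036, 0.2038]
force: [0.8, -0.3, 0.3]
opening: 0.648
grasp_force: 0.0
t 19.9 pos [0.5028 0.4036 0.2038] head 179.8 open 0.648 grip 0.0 -> xyz mm [ 2.9  6.4 13.8] rz -0.004
[[83.529, 359.353, -262.666, -77.432], [404.614, -1.138, -91.91, -134.133], [0.298, 0.002, -0.955, 0.247]]
```

View pics/w2.png

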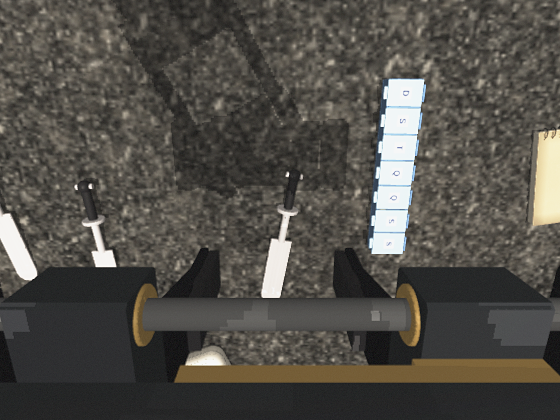

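The organiser lies flat on the worktop. Spatula A's pin is at about (293,175) with its blade at (275,270), and B's pin is at (84,186) with its collar at (93,220).

```bash
python3 - <<'E'
from h import *
Pm=P("wrist"); f=lambda uv,z:plane("wrist",uv,z,Pm).round(4)
for n,e1,e2,c in [("A",(287,174),(300,177),(288,210)),("B",(78,187),(91,185),(93,220))]:
    a,b=f(e1,.016),f(e2,.016); m=(a+b)/2; c=f(c,.013); d=(c-m)[:2]
    print(n,m,'len',np.linalg.norm(a-b),'heading pin->collar',np.degrees(np.arctan2(d[1],d[0])),np.linalg.norm(d))
E
```

```text
A [0.5033  0.41435 0.016  ] len 0.014309786860746751 heading pin->collar -8.099792475385895 0.04010003117205767
B [0.51345 0.1879  0.016  ] len 0.014552319402761879 heading pin->collar 2.0020335304952614 0.04007446194273857
```

```bash
python3 -c "
from h import *
to(.503,.414,-.022,171.5)"
```

```text
t 20.0 pos [0.5032 0.3963 0.2066] head 179.6 open 0.653 grip 0.0 -> xyz mm [  1.9  18.3 228.5] rz 0.141
```

```bash

python3 -m handwheel '[{"delta_rot":[0,0,0.07],"xyz":[2,20,0],"hand":-0.1},{"delta_rot":[0,0,0.141],"xyz":[2,24,20],"hand":-0.1},{"delta_rot":[0,0,0.141],"xyz":[2,24,60],"hand":-0.1},{"delta_rot":[0,0,0.141],"xyz":[2,24,80],"hand":-0.1},{"delta_rot":[0,0,0.141],"xyz":[2,24,80],"hand":-0.1}]' | egrep 'pos|force|open'
python3 - <<'E'
from h import *
Pm=np.array([[83.529, 359.353, -262.666, -77.432], [404.614, -1.138, -91.91, -134.133], [0.298, 0.002, -0.955, 0.247]]); f=lambda uv,z:plane("wrist",uv,z,Pm).round(4)
for n,e1,e2 in [("A",(287,174),(300,177)),("B",(78,187),(91,185))]: print(n,(f(e1,.016)+f(e2,.016))/2)
vision.capture("wrist"); to()
Pn=P("wrist"); im=vision.capture("wrist"); print(Pn.round(4).tolist(), proj("w",[.5033,.414,.016],Pn),proj("w",[.5033,.421,.016],Pn)); crop(im,180,120,200,200,3,"w3")
E
```

```text
position: [0.4982, 0.4264, 0.1182]
force: [-0.7, 0.8, -0.3]
opening: 0.552
grasp_force: 0.0
A [0.50215 0.42265 0.016  ]
B [0.51265 0.19855 0.016  ]
t 20.6 pos [0.4993 0.4271 0.1197] head 171.6 open 0.553 grip 0.0 -> xyz mm [0. 0. 0.] rz None
[[131.9555, 342.9918, -264.6686, -124.6502], [399.6553, -59.0341, -94.6131, -112.8932], [0.2882, -0.0436, -0.9566, 0.1923]] [[261.60988747 204.93856034]] [[269.77884227 203.78379386]]
```

View pics/w3.png

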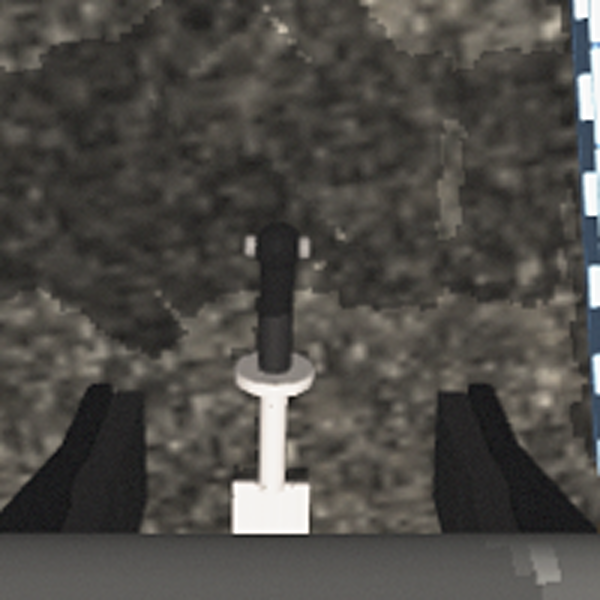

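Spatula A is well aligned, with its pin at crop (277,246) → image (272.3,202).

```bash
python3 - <<'E'
from h import *
Pn=np.array([[131.9555, 342.9918, -264.6686, -124.6502], [399.6553, -59.0341, -94.6131, -112.8932], [0.2882, -0.0436, -0.9566, 0.1923]])
a=plane("w",(272.3,202),.016,Pn);c=plane("w",(275/3+180,375/3+120),.013,Pn);print(a,np.degrees(np.arctan2(*(c-a)[1::-1])))
to(a[0],a[1],-.022,171.5)
E
```

```text
[0.50206149 0.42334774 0.016     ] -9.413873130205335
t 20.7 pos [0.5    0.4275 0.1207] head 171.6 open 0.552 grip 0.0 -> xyz mm [ -2.5  -3.9 142.7] rz 0.002
```

```bash

python3 -m handwheel '[{"delta_rot":[0,0,0.015],"xyz":[-2.5,-4,40],"hand":-0.1},{"delta_rot":[0,0,0.015],"xyz":[-2.5,-4,90],"hand":-0.1},{"delta_rot":[0,0,0.015],"xyz":[-2.5,-4,125],"hand":-0.1},{"delta_rot":[0,0,0.015],"xyz":[-2.5,-4,140],"hand":-0.1},{"delta_rot":[0,0,0.015],"xyz":[-2.5,-4,142],"hand":-0.1}]' | egrep 'pos|force|open'
python3 -m handwheel '[{"delta_rot":[0,0,0],"xyz":[0,0,0],"hand":1},{"delta_rot":[0,0,0],"xyz":[0,0,0],"hand":1},{"delta_rot":[0,0,0],"xyz":[0,0,0],"hand":1},{"delta_rot":[0,0,0],"xyz":[0,0,0],"hand":1},{"delta_rot":[0,0,0],"xyz":[0,0,0],"hand":1}]' | egrep 'pos|force|open'
```

```text
position: [0.5019, 0.4231, -0.0218]
force: [0.7, 0.6, 0.8]
opening: 0.55
grasp_force: 0.0
position: [0.5016, 0.4229, -0.0219]
force: [-0.2, -0.7, 1.6]
opening: 0.183
grasp_force: 30.0
```

```bash

python3 -m handwheel '[{"delta_rot":[0,0,0],"xyz":[0,0,-15],"hand":1},{"delta_rot":[0,0,0],"xyz":[0,0,-50],"hand":1},{"delta_rot":[0,0,0],"xyz":[0,0,-100],"hand":1},{"delta_rot":[0,0,0],"xyz":[0,0,-150],"hand":1},{"delta_rot":[0,0,0],"xyz":[0,0,-176],"hand":1}]' | egrep 'pos|force|open'
python3 -m handwheel '[{"delta_rot":[0,0,0],"xyz":[0,0,0],"hand":1},{"delta_rot":[0,0,0],"xyz":[0,0,0],"hand":1},{"delta_rot":[0,0,0],"xyz":[0,0,0],"hand":1},{"delta_rot":[0,0,0],"xyz":[0,0,0],"hand":1},{"delta_rot":[0,0,0],"xyz":[0,0,0],"hand":1}]'
python3 - <<'E'
from h import *
b=vision.capture("side")
crop(vision.capture("scene"),170,100,120,130,3.3,"a"); crop(b,130,170,120,130,3.3,"b")
a,b=cv2.imread("pics/a.png"),cv2.imread("pics/b.png")
cv2.imwrite("pics/m5.png",np.hstack([a,b]))
E
```

```text
position: [0.5025, 0.4234, 0.1579]
force: [0.4, -1.1, -1.7]
opening: 0.181
grasp_force: 30.0
time_s: 23.2
position: [0.5011, 0.4225, 0.1529]
tcp_rot: [[-0.987, 0.161, -0.001], [0.161, 0.987, -0.001], [0.001, -0.001, -1.0]]
force: [0.3, -0.3, -1.7]
opening: 0.181
grasp_force: 30.0
```

View pics/m5.png

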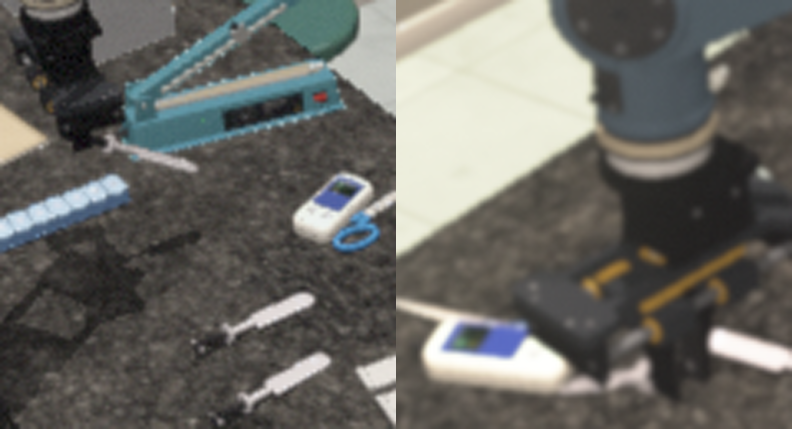

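A is held pitched part-way down. I'll probe how the hand value maps to grip force.

```bash

python3 -m handwheel '[{"delta_rot":[0,0,0],"xyz":[0,0,0],"hand":0.75},{"delta_rot":[0,0,0],"xyz":[0,0,0],"hand":0.75},{"delta_rot":[0,0,0],"xyz":[0,0,0],"hand":0.75},{"delta_rot":[0,0,0],"xyz":[0,0,0],"hand":0.75},{"delta_rot":[0,0,0],"xyz":[0,0,0],"hand":0.75}]' | egrep 'open|grasp'
python3 -m handwheel '[{"delta_rot":[0,0,0],"xyz":[0,0,0],"hand":0.68},{"delta_rot":[0,0,0],"xyz":[0,0,0],"hand":0.68},{"delta_rot":[0,0,0],"xyz":[0,0,0],"hand":0.68},{"delta_rot":[0,0,0],"xyz":[0,0,0],"hand":0.68},{"delta_rot":[0,0,0],"xyz":[0,0,0],"hand":0.68}]' | egrep 'open|grasp|force'
```

```text
opening: 0.18
grasp_force: 30.0
force: [-0.1, -0.1, -0.9]
opening: 0.176
grasp_force: 30.0
```

```bash

for h in 1; do python3 -m handwheel '[{"delta_rot":[0,0,0],"xyz":[0,0,0],"hand":0.655},{"delta_rot":[0,0,0],"xyz":[0,0,0],"hand":0.655},{"delta_rot":[0,0,0],"xyz":[0,0,0],"hand":0.655},{"delta_rot":[0,0,0],"xyz":[0,0,0],"hand":0.655},{"delta_rot":[0,0,0],"xyz":[0,0,0],"hand":0.655}]' | egrep 'open|force'; done
python3 -m handwheel '[{"delta_rot":[0,0,0],"xyz":[0,0,0],"hand":0.645},{"delta_rot":[0,0,0],"xyz":[0,0,0],"hand":0.645},{"delta_rot":[0,0,0],"xyz":[0,0,0],"hand":0.645},{"delta_rot":[0,0,0],"xyz":[0,0,0],"hand":0.645},{"delta_rot":[0,0,0],"xyz":[0,0,0],"hand":0.645}]' | egrep 'open|force'
```

```text
force: [-0.1, -0.3, -1.0]
opening: 0.182
grasp_force: 30.0
force: [-0.0, -0.3, -0.1]
opening: 0.184
grasp_force: 26.9
```

```bash

python3 -m handwheel '[{"delta_rot":[0,0,0],"xyz":[0,0,0],"hand":0.64},{"delta_rot":[0,0,0],"xyz":[0,0,0],"hand":0.64},{"delta_rot":[0,0,0],"xyz":[0,0,0],"hand":0.64},{"delta_rot":[0,0,0],"xyz":[0,0,0],"hand":0.64},{"delta_rot":[0,0,0],"xyz":[0,0,0],"hand":0.64}]' | egrep 'open|force'
python3 -m handwheel '[{"delta_rot":[0,0,0],"xyz":[0,0,0],"hand":0.635},{"delta_rot":[0,0,0],"xyz":[0,0,0],"hand":0.635},{"delta_rot":[0,0,0],"xyz":[0,0,0],"hand":0.635},{"delta_rot":[0,0,0],"xyz":[0,0,0],"hand":0.635},{"delta_rot":[0,0,0],"xyz":[0,0,0],"hand":0.635}]' | egrep 'open|force'
```

```text
force: [0.2, -0.2, -1.6]
opening: 0.19
grasp_force: 24.6
force: [0.6, -0.2, -2.0]
opening: 0.185
grasp_force: 22.3
```

```bash

python3 -m handwheel '[{"delta_rot":[0,0,0],"xyz":[0,0,0],"hand":0.625},{"delta_rot":[0,0,0],"xyz":[0,0,0],"hand":0.615},{"delta_rot":[0,0,0],"xyz":[0,0,0],"hand":0.61},{"delta_rot":[0,0,0],"xyz":[0,0,0],"hand":0.61},{"delta_rot":[0,0,0],"xyz":[0,0,0],"hand":0.61}]' | egrep 'open|force'
python3 -m handwheel '[{"delta_rot":[0,0,0],"xyz":[0,0,0],"hand":0.61},{"delta_rot":[0,0,0],"xyz":[0,0,0],"hand":0.61},{"delta_rot":[0,0,0],"xyz":[0,0,0],"hand":0.61},{"delta_rot":[0,0,0],"xyz":[0,0,0],"hand":0.61},{"delta_rot":[0,0,0],"xyz":[0,0,0],"hand":0.61}]' | egrep 'open|force|moment'
python3 - <<'E'
from h import *
b=vision.capture("side")
crop(vision.capture("scene"),170,100,120,130,3.3,"a"); crop(b,130,170,120,130,3.3,"b")
a,b=cv2.imread("pics/a.png"),cv2.imread("pics/b.png")
cv2.imwrite("pics/m6.png",np.hstack([a,b]))
E
```

```text
force: [0.6, 0.2, -0.4]
opening: 0.196
grasp_force: 10.8
force: [-0.3, 1.2, -1.6]
opening: 0.198
grasp_force: 10.7
```

View pics/m6.png

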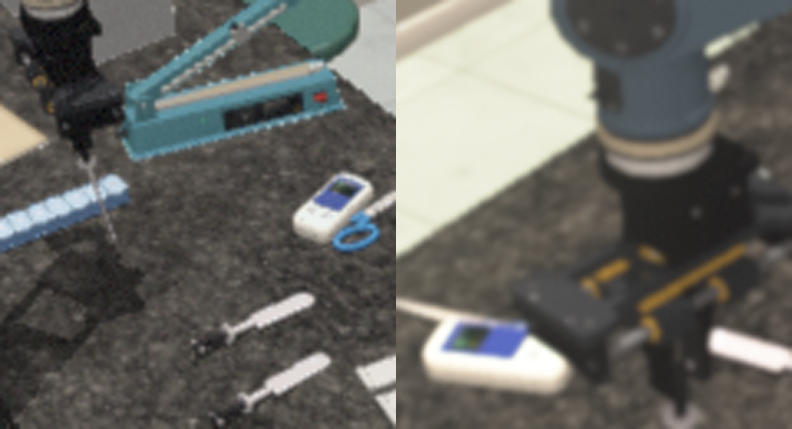

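A swung most of the way down (scene crop (85,150)→(113,240)), with roughly 12° of tilt left. I'll slacken a bit more.

```bash

python3 -m handwheel '[{"delta_rot":[0,0,0],"xyz":[0,0,0],"hand":0.605},{"delta_rot":[0,0,0],"xyz":[0,0,0],"hand":0.60},{"delta_rot":[0,0,0],"xyz":[0,0,0],"hand":0.60},{"delta_rot":[0,0,0],"xyz":[0,0,0],"hand":0.60},{"delta_rot":[0,0,0],"xyz":[0,0,0],"hand":0.60}]' | egrep 'open|force'
python3 -m handwheel '[{"delta_rot":[0,0,0],"xyz":[0,0,0],"hand":0.597},{"delta_rot":[0,0,0],"xyz":[0,0,0],"hand":0.597},{"delta_rot":[0,0,0],"xyz":[0,0,0],"hand":0.597},{"delta_rot":[0,0,0],"xyz":[0,0,0],"hand":0.597},{"delta_rot":[0,0,0],"xyz":[0,0,0],"hand":0.597}]' | egrep 'open|force|pos'
python3 - <<'E'
from h import *
b=vision.capture("side")
im=vision.capture("scene"); cv2.imwrite("pics/raw7.png",im[:,:,::-1])
crop(im,180,130,50,65,8,"a"); crop(b,190,260,50,65,8,"b")
a,b=cv2.imread("pics/a.png"),cv2.imread("pics/b.png")
cv2.imwrite("pics/m7.png",np.hstack([a,b]))
s=bot.read_state(); p=s['position']+[0,0,.038]
for d in (0,.042,.165): print((proj("scene",p-[0,0,d])[0]-[180,130])*8,(proj("side",p-[0,0,d])[0]-[190,260])*8+[400,0])
E
```

```text
force: [0.3, -0.2, -1.1]
opening: 0.203
grasp_force: 6.2
position: [0.5014, 0.4227, 0.1538]
force: [0.8, -0.5, -1.2]
opening: 0.204
grasp_force: 4.8
[109.66643673  77.83922006] [602.83275777 169.75346259]
[122.75331266 148.98574731] [613.94784073 289.49342711]
[158.69603404 344.38760013] [644.20630088 615.4601301 ]
```

View pics/m7.png

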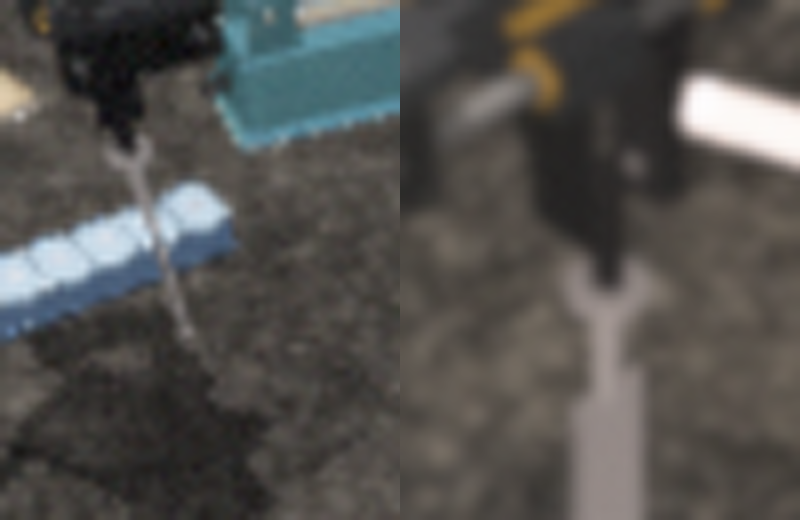

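```bash

python3 -m handwheel '[{"delta_rot":[0,0,0],"xyz":[0,0,0],"hand":0.594},{"delta_rot":[0,0,0],"xyz":[0,0,0],"hand":0.594},{"delta_rot":[0,0,0],"xyz":[0,0,0],"hand":0.594},{"delta_rot":[0,0,0],"xyz":[0,0,0],"hand":0.594},{"delta_rot":[0,0,0],"xyz":[0,0,0],"hand":0.594}]' | egrep 'open|force'
python3 -m handwheel '[{"delta_rot":[0,0,0],"xyz":[0,0,0],"hand":0.7},{"delta_rot":[0,0,0],"xyz":[0,0,0],"hand":1},{"delta_rot":[0,0,0],"xyz":[0,0,-10],"hand":1},{"delta_rot":[0,0,0],"xyz":[0,0,-25],"hand":1},{"delta_rot":[0,0,0],"xyz":[0,0,-38],"hand":1}]' | egrep 'open|force|pos'
python3 -c "
from h import *
to(.4658,-.2413,.19,171.6)"
```

```text
force: [0.2, -1.2, -1.3]
opening: 0.206
grasp_force: 3.4
position: [0.5019, 0.4231, 0.1936]
force: [0.3, -0.8, -1.3]
opening: 0.185
grasp_force: 30.0
t 31.0 pos [0.5019 0.4231 0.1936] head 170.7 open 0.185 grip 30.0 -> xyz mm [ -71.4 -661.6    2.8] rz -0.015
```

```bash

for i in 1 2 3; do python3 -m handwheel '[{"delta_rot":[0,0,0],"xyz":[-5,-44,0],"hand":1},{"delta_rot":[0,0,0],"xyz":[-10,-88,0],"hand":1},{"delta_rot":[0,0,0],"xyz":[-14,-132,0],"hand":1},{"delta_rot":[0,0,0],"xyz":[-19,-176,0],"hand":1},{"delta_rot":[0,0,-0.005],"xyz":[-24,-220,0],"hand":1}]' | egrep 'pos|grasp'; done
python3 -m handwheel '[{"delta_rot":[0,0,0],"xyz":[0,0,0],"hand":1},{"delta_rot":[0,0,0],"xyz":[0,0,0],"hand":1},{"delta_rot":[0,0,0],"xyz":[0,0,0],"hand":1},{"delta_rot":[0,0,0],"xyz":[0,0,0],"hand":1},{"delta_rot":[0,0,0],"xyz":[0,0,0],"hand":1}]' | egrep 'pos|grasp'
python3 - <<'E'
from h import *
to(.4658,-.2413,.165,171.6)
vision.capture("side");Pn=P("wrist"); im=vision.capture("wrist"); print(Pn.round(4).tolist())
w=cv2.resize(im[...,::-1],(440,330)); 
crop(vision.capture("scene"),230,190,90,82.5.__int__(),4,"a"); a=cv2.imread("pics/a.png")
o=np.zeros((330,800,3),np.uint8); o[:,:440]=w; o[:328,440:]=a[:, :360]; cv2.imwrite("pics/m8.png",o); cv2.imwrite("pics/w8raw.png",im[...,::-1])
E
```

```text
position: [0.4901, 0.2005, 0.1931]
grasp_force: 30.0
position: [0.4795, -0.0209, 0.1931]
grasp_force: 30.0
position: [0.4698, -0.2423, 0.1931]
grasp_force: 30.0
position: [0.4695, -0.2397, 0.1919]
grasp_force: 30.0
t 33.5 pos [ 0.4695 -0.2397  0.1919] head 171.7 open 0.183 grip 30.0 -> xyz mm [ 3.5 -2.1 26.9] rz 0.001
[[131.8047, 343.222, -264.4453, 127.2067], [399.7709, -58.6224, -94.3804, -133.5358], [0.2888, -0.0429, -0.9564, 0.2406]]
```

View pics/m8.png

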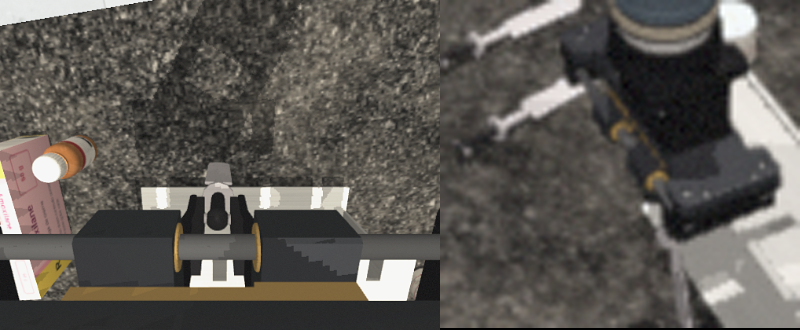

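The wrist view shows the spatula hanging between the fingers in front of the rack, with slot 3 at about (375,270), and the scene view agrees. I've already gone past the picture allowance, so from here I'll rely on image code only. I'll refine the slot positions numerically.

```bash
cat > slots.py <<'E'
from h import *
o=np.array([.585,-.221]); th=np.radians(-8.4); xr=np.array([np.cos(th),np.sin(th)]); yr=np.array([-xr[1],xr[0]])
def prof(img,Pm,xs,ys,z=.150):
    g=img.mean(2).astype(np.float32); out=0
    for x in xs:
        W=np.c_[o+x*xr+ys[:,None]*yr,np.full(len(ys),z)]; q=proj("",W,Pm).astype(np.float32)
        out=out+cv2.remap(g,q[:,0].reshape(1,-1),q[:,1].reshape(1,-1),cv2.INTER_LINEAR)[0]
    return out/len(xs)
if __name__=="__main__":
    ys=np.arange(-.15,.15,.003)
    s=bot.read_state(); T=np.eye(4);T[:3,:3]=s['tcp_rot'];T[:3,3]=s['position']
    C=vision.camera_model("wrist")['camera_from_world']@T; K=vision.camera_model("wrist")['camera_matrix']
    T1=np.eye(4);T1[:3,:3]=[[.129,.992,0],[.992,-.129,0],[0,0,-1]];T1[:3,3]=[0.56816616,-0.22370382,0.24629755]
    P1=K@np.diag([1,-1,-1.])@(C@np.linalg.inv(T1))[:3]
    w1=cv2.imread("pics/w1.png"); sc=vision.capture("scene")
    print('y',(ys*1000).round().astype(int).tolist())
    print('w1',prof(w1,P1,[-.04,-.037],ys).astype(int).tolist())
    print('w1b',prof(w1,P1,[-.02,-.015],ys).astype(int).tolist())
    print('scA',prof(sc,P("scene"),[-.03,-.025,-.02],ys).astype(int).tolist())
    print('scB',prof(sc,P("scene"),[-.02,-.01],ys).astype(int).tolist())
E
python3 slots.py
```

```text
y [-150, -147, -144, -141, -138, -135, -132, -129, -126, -123, -120, -117, -114, -111, -108, -105, -102, -99, -96, -93, -90, -87, -84, -81, -78, -75, -72, -69, -66, -63, -60, -57, -54, -51, -48, -45, -42, -39, -36, -33, -30, -27, -24, -21, -18, -15, -12, -9, -6, -3, 0, 3, 6, 9, 12, 15, 18, 21, 24, 27, 30, 33, 36, 39, 42, 45, 48, 51, 54, 57, 60, 63, 66, 69, 72, 75, 78, 81, 84, 87, 90, 93, 96, 99, 102, 105, 108, 111, 114, 117, 120, 123, 126, 129, 132, 135, 138, 141, 144, 147]
w1 [95, 81, 204, 205, 204, 204, 207, 66, 62, 66, 68, 68, 68, 65, 63, 63, 58, 52, 74, 178, 179, 174, 144, 147, 146, 147, 146, 155, 161, 157, 154, 152, 150, 149, 149, 151, 151, 82, 34, 36, 28, 40, 123, 125, 125, 124, 124, 124, 124, 123, 124, 127, 126, 127, 125, 126, 126, 125, 131, 130, 130, 131, 37, 34, 42, 38, 87, 226, 226, 225, 224, 226, 226, 226, 225, 225, 224, 223, 229, 228, 228, 227, 227, 227, 232, 232, 234, 52, 43, 45, 45, 118, 232, 233, 233, 232, 232, 231, 0, 0]
w1b [95, 91, 224, 229, 228, 228, 231, 89, 63, 64, 66, 68, 67, 66, 63, 63, 57, 54, 33, 169, 205, 211, 220, 220, 130, 221, 219, 198, 156, 184, 196, 218
[... 540 characters left out ...]
9, 146, 180, 209, 211, 191, 130, 62, 27, 23, 24, 24, 30, 36, 40, 51, 66, 75, 76, 76, 76, 77, 75, 72, 69, 67, 65, 65, 69, 67, 63, 58, 52, 45, 36, 25, 20, 20, 21, 20, 18, 20, 21, 21, 22, 24, 24, 21, 23, 21, 18, 21, 24, 23, 21, 22, 22, 23, 25, 24, 24]
scB [143, 187, 223, 231, 233, 234, 234, 233, 232, 232, 230, 210, 154, 126, 124, 145, 191, 223, 232, 232, 232, 233, 233, 232, 231, 227, 221, 216, 215, 214, 214, 214, 214, 214, 214, 210, 188, 142, 123, 125, 141, 179, 209, 213, 195, 145, 80, 44, 36, 38, 32, 28, 33, 40, 51, 76, 101, 85, 76, 75, 75, 76, 74, 75, 77, 77, 77, 76, 75, 74, 71, 63, 51, 36, 22, 21, 23, 22, 21, 17, 19, 21, 22, 20, 22, 21, 18, 19, 23, 21, 21, 21, 21, 21, 24, 26, 26, 27, 22, 23]
```

```bash

python3 -m handwheel '[{"delta_rot":[0,0,0],"xyz":[0,1.6,15],"hand":1},{"delta_rot":[0,0,0],"xyz":[0,1.6,27],"hand":1},{"delta_rot":[0,0,0],"xyz":[-15,1.6,27],"hand":1},{"delta_rot":[0,0,0],"xyz":[-35,1.6,27],"hand":1},{"delta_rot":[0,0,0],"xyz":[-50,1.6,27],"hand":1}]' | egrep 'pos|force'
python3 -m handwheel '[{"delta_rot":[0,0,0],"xyz":[-6,0,0],"hand":1},{"delta_rot":[0,0,0],"xyz":[-12,0,0],"hand":1},{"delta_rot":[0,0,0],"xyz":[-18,0,0],"hand":1},{"delta_rot":[0,0,0],"xyz":[-18,0,0],"hand":1},{"delta_rot":[0,0,0],"xyz":[-18,0,0],"hand":1}]' | egrep 'pos|force'
python3 - <<'E'
from h import *
to(.5855-.018*.989-.0375*.146,-.2173+.018*.146-.0375*.989,.159,171.6)
E
```

```text
position: [0.5211, -0.2468, 0.1648]
force: [0.6, 0.3, -1.3]
grasp_force: 30.0
position: [0.5365, -0.2486, 0.1648]
force: [-0.2, -0.1, -2.0]
grasp_force: 30.0
t 35.0 pos [ 0.5365 -0.2486  0.1648] head 171.6 open 0.181 grip 30.0 -> xyz mm [-25.9   0.7   5.7] rz -0.0
```

```bash

python3 -m handwheel '[{"delta_rot":[0,0,0],"xyz":[-8,0.5,0],"hand":1},{"delta_rot":[0,0,0],"xyz":[-16,0.5,0],"hand":1},{"delta_rot":[0,0,0],"xyz":[-24,0.5,0],"hand":1},{"delta_rot":[0,0,0],"xyz":[-26,0.5,0],"hand":1},{"delta_rot":[0,0,0],"xyz":[-26,0.5,4],"hand":1}]' | egrep 'pos|force'
python3 -m handwheel '[{"delta_rot":[0,0,0],"xyz":[0,0,2],"hand":1},{"delta_rot":[0,0,0],"xyz":[0,0,4],"hand":1},{"delta_rot":[0,0,0],"xyz":[0,0,4],"hand":1},{"delta_rot":[0,0,0],"xyz":[0,0,4],"hand":1},{"delta_rot":[0,0,0],"xyz":[0,0,4],"hand":1}]' | egrep 'pos|force'
```

```text
position: [0.5631, -0.2521, 0.1608]
force: [0.3, 0.5, -2.0]
grasp_force: 30.0
position: [0.5628, -0.2521, 0.1569]
force: [0.6, -0.1, -1.5]
grasp_force: 30.0
```

```bash

for i in 1 2; do python3 -m handwheel '[{"delta_rot":[0,0,0],"xyz":[0,0,1],"hand":1},{"delta_rot":[0,0,0],"xyz":[0,0,1.5],"hand":1},{"delta_rot":[0,0,0],"xyz":[0,0,1.5],"hand":1},{"delta_rot":[0,0,0],"xyz":[0,0,1.5],"hand":1},{"delta_rot":[0,0,0],"xyz":[0,0,1.5],"hand":1}]' | egrep 'pos|force'; done
```

```text
position: [0.5631, -0.2523, 0.1557]
force: [-0.1, -0.4, 2.6]
grasp_force: 30.0
position: [0.5641, -0.2525, 0.1554]
force: [1.9, 0.8, 8.4]
grasp_force: 30.0
```

```bash

python3 -m handwheel '[{"delta_rot":[0,0,0],"xyz":[0,0,-1.5],"hand":0.66},{"delta_rot":[0,0,0],"xyz":[0,0,-1.5],"hand":0.61},{"delta_rot":[0,0,0],"xyz":[0,0,-1],"hand":0.60},{"delta_rot":[0,0,0],"xyz":[0,0,0],"hand":0.597},{"delta_rot":[0,0,0],"xyz":[0,0,0],"hand":0.594}]' | egrep 'pos|force'
python3 -m handwheel '[{"delta_rot":[0,0,0],"xyz":[0,0,0],"hand":0.59},{"delta_rot":[0,0,0],"xyz":[0,0,0],"hand":0.58},{"delta_rot":[0,0,0],"xyz":[0,0,0],"hand":0.57},{"delta_rot":[0,0,0],"xyz":[0,0,0],"hand":0.55},{"delta_rot":[0,0,0],"xyz":[0,0,0],"hand":0.5}]' | egrep 'pos|force|open'
python3 -m handwheel '[{"delta_rot":[0,0,0],"xyz":[0,0,0],"hand":0.3},{"delta_rot":[0,0,0],"xyz":[0,0,0],"hand":0.2},{"delta_rot":[0,0,0],"xyz":[0,0,-10],"hand":0.2},{"delta_rot":[0,0,0],"xyz":[0,0,-30],"hand":0.2},{"delta_rot":[0,0,0],"xyz":[0,0,-70],"hand":0.2}]' | egrep 'pos|force|open'
python3 - <<'E'
from h import *
from slots import *
o[:]=[.5855,-.2173]
for n in ("scene","side"):
    im=vision.capture(n).mean(2).astype(int)
    w=np.r_[o+(-.015)*xr-.0375*yr]
    for h in (.2,.185,.12,.09,.06,.04):
        u,v=proj(n,[*w,h])[0].round().astype(int); print(n,h,(u,v),im[v,u-7:u+8].tolist())
E
```

```text
position: [0.5637, -0.2523, 0.1546]
force: [1.3, 2.0, 5.5]
grasp_force: 3.8
position: [0.5625, -0.252, 0.1534]
force: [0.1, 0.1, 0.5]
opening: 0.241
grasp_force: 0.0
position: [0.5617, -0.2514, 0.2235]
force: [0.7, -0.4, -0.3]
opening: 0.397
grasp_force: 0.0
scene 0.2 (np.int64(315), np.int64(234)) [141, 141, 141, 142, 164, 180, 155, 140, 139, 183, 213, 216, 216, 216, 215]
scene 0.185 (np.int64(315), np.int64(238)) [147, 157, 144, 138, 140, 134, 70, 41, 91, 135, 186, 209, 212, 212, 214]
scene 0.12 (np.int64(315), np.int64(252)) [166, 163, 155, 167, 168, 169, 169, 172, 172, 171, 169, 167, 164, 143, 140]
scene 0.09 (np.int64(314), np.int64(258)) [140, 139, 141, 143, 148, 165, 165, 158, 166, 171, 169, 169, 171, 169, 169]
scene 0.06 (np.int64(314), np.int64(264)) [140, 137, 141, 139, 137, 125, 123, 118, 129, 160, 163, 159, 156, 147, 143]
scene 0.04 (np.int64(314), np.int64(268)) [164, 169, 162, 142, 141, 155, 151, 124, 129, 136, 140, 143, 157, 167, 160]
side 0.2 (np.int64(339), np.int64(157)) [92, 106, 123, 143, 153, 152, 157, 168, 193, 221, 235, 243, 246, 247, 245]
side 0.185 (np.int64(338), np.int64(161)) [206, 208, 214, 219, 221, 207, 160, 109, 119, 181, 223, 234, 236, 236, 236]
side 0.12 (np.int64(337), np.int64(180)) [147, 150, 158, 164, 168, 168, 163, 156, 150, 147, 147, 148, 149, 149, 150]
side 0.09 (np.int64(337), np.int64(188)) [144, 144, 144, 144, 143, 146, 149, 148, 146, 144, 146, 147, 149, 150, 150]
side 0.06 (np.int64(337), np.int64(196)) [145, 146, 147, 153, 158, 157, 152, 150, 152, 147, 141, 139, 138, 138, 139]
side 0.04 (np.int64(336), np.int64(201)) [147, 145, 144, 140, 138, 147, 150, 147, 145, 150, 156, 162, 165, 167, 166]
```

Slot 1 now shows a dark, upright handle at the expected pixel in both cameras. Next is spatula B: I'll move above it and locate its pin by code, checking the method on the earlier wrist image.

```bash

cat > pin.py <<'E'
from h import *
def find(im,Pm,near=None):
    """im RGB; spatulas seen: pin xy + heading"""
    g=im.min(2); m=((g>150)).astype(np.uint8); m[262:]=0
    n,l,st,_=cv2.connectedComponentsWithStats(m); res=[]
    for i in range(1,n):
        if not 150<st[i,4]<4000: continue
        v,u=np.nonzero(l==i); q=np.array([plane("",(a,b),.008,Pm)[:2] for a,b in zip(u,v)])
        w=np.linalg.svd(q-q.mean(0),full_matrices=False); s=w[1]/np.sqrt(len(q))
        if s[0]<3*s[1] or s[1]>.009: continue
        ax=w[2][0]; ax=ax if ax[0]>0 else -ax
        t=(q-q.mean(0))@ax; c=q.mean(0)+ax*np.percentile(t,1)
        est=np.r_[c-.038*ax,.016]; p=proj("",est,Pm)[0]
        # bright pin ends near est
        y,x=np.mgrid[:im.shape[0],:im.shape[1]]; b=((g>110)&(np.hypot(x-p[0],y-p[1])<14)&(l!=i)).astype(np.uint8)
        nb,_,sb,cb=cv2.connectedComponentsWithStats(b); k=[(tuple(cb[j].round(1)),int(sb[j,4])) for j in range(1,nb) if sb[j,4]>=4]
        print('est pin',est.round(4),'head',np.degrees(np.arctan2(ax[1],ax[0])).round(1),'px',p.round(1),'blobs',k, [plane("",c,.016,Pm)[:2].round(4).tolist() for c,_ in k])
if __name__=="__main__":
    vision.capture("wrist"); to(); Pm=P("wrist"); im=vision.capture("wrist"); find(im,Pm)
E
python3 - <<'E'
from pin import *
Pm=np.array([[83.529, 359.353, -262.666, -77.432], [404.614, -1.138, -91.91, -134.133], [0.298, 0.002, -0.955, 0.247]])
find(cv2.imread("pics/w2.png")[...,::-1],Pm)
to(.503,.19,.2038,180)
E
```

```text
est pin [0.4216 0.6834 0.016 ] head 11.4 px [555.2  95.4] blobs [] []
est pin [0.5073 0.4245 0.016 ] head -11.8 px [295.2 180.2] blobs [((np.float64(286.9), np.float64(174.2)), 15), ((np.float64(301.1), np.float64(176.6)), 13), ((np.float64(297.9), np.float64(191.4)), 7)] [[0.5007, 0.4156], [0.5033, 0.4307], [0.5196, 0.4276]]
t 39.4 pos [ 0.5657 -0.254   0.2294] head 171.6 open 0.399 grip 0.0 -> xyz mm [127.1 430.2  22.2] rz -0.147
```

Detection works. Moving to look at B.

```bash

python3 -m handwheel '[{"delta_rot":[0,0,0],"xyz":[10,40,0],"hand":-0.1},{"delta_rot":[0,0,0],"xyz":[25,90,0],"hand":-0.1},{"delta_rot":[0,0,-0.05],"xyz":[45,145,0],"hand":-0.1},{"delta_rot":[0,0,-0.1],"xyz":[65,200,0],"hand":-0.1},{"delta_rot":[0,0,-0.147],"xyz":[85,255,0],"hand":-0.1}]' | egrep 'pos|force'
python3 -c "
from h import *
to(.503,.19,.2038,180)"
```

```text
position: [0.5154, 0.0143, 0.2239]
force: [0.8, 0.3, 0.1]
grasp_force: 0.0
t 40.0 pos [0.5154 0.0143 0.2239] head -179.9 open 0.548 grip 0.0 -> xyz mm [ 12.1 175.7  20.2] rz 0.001
```

```bash

python3 -m handwheel '[{"delta_rot":[0,0,0],"xyz":[4,60,7],"hand":-0.1},{"delta_rot":[0,0,0],"xyz":[8,115,14],"hand":-0.1},{"delta_rot":[0,0,0],"xyz":[12,160,20],"hand":-0.1},{"delta_rot":[0,0,0],"xyz":[12,170,20],"hand":-0.1},{"delta_rot":[0,0,0],"xyz":[12,170,20],"hand":-0.1}]' | egrep 'pos|force'
python3 pin.py
```

```text
position: [0.504, 0.1827, 0.2039]
force: [-0.9, -0.6, 0.2]
grasp_force: 0.0
t 40.7 pos [0.5042 0.1819 0.2039] head -180.0 open 0.549 grip 0.0 -> xyz mm [0. 0. 0.] rz None
est pin [0.3667 0.2139 0.016 ] head -79.1 px [310.   35.8] blobs [((np.float64(309.9), np.float64(35.8)), 598)] [[0.3667, 0.2138]]
```

```bash
python3 - <<'E'
from h import *
Pm=P("wrist"); im=vision.capture("wrist"); np.save("im.npy",im); np.save("P.npy",Pm)
for p in ([.5127,.1986,.016],[.67,.205,.006],[.468,.082,.016],[.627,.104,.006]): print(p,proj("",p,Pm))
for th in (110,150,190):
    m=(im.min(2)>th).astype(np.uint8); m[262:]=0; n,l,st,c=cv2.connectedComponentsWithStats(m)
    print(th,[(st[i].tolist()) for i in range(1,n) if st[i,4]>60])
E
```

```text
[0.5127, 0.1986, 0.016] [[292.27889664 184.8286421 ]]
[0.67, 0.205, 0.006] [[295.51690704 307.86341367]]
[0.468, 0.082, 0.016] [[180.43317609 142.80924176]]
[0.627, 0.104, 0.006] [[211.4483764  276.30839846]]
110 [[0, 0, 560, 262, 119457], [232, 0, 22, 18, 161], [239, 28, 11, 14, 106], [199, 119, 17, 15, 145], [257, 130, 16, 20, 126], [182, 132, 10, 15, 76], [294, 138, 11, 12, 62], [216, 155, 15, 10, 62]]
150 [[0, 0, 152, 262, 15291], [96, 0, 37, 26, 347], [128, 0, 11, 14, 74], [142, 1, 18, 15, 124], [287, 1, 32, 53, 741], [307, 0, 112, 74, 2395], [333, 0, 11, 11, 68], [409, 0, 44, 53, 975], [420, 0, 76, 77, 1525], [489, 0, 19, 25, 240], [506, 0, 30, 28, 296], [532, 1, 28, 53, 480], [25, 4, 15, 10, 66], [62, 10, 18, 25, 175], [165, 16, 9, 16, 65], [142, 23, 18, 11, 95], [470, 27, 90, 81, 2917], [96, 29, 18, 13, 91], [152, 33, 26, 17, 221], [499, 34, 11, 13, 69], [142, 36, 14, 25, 177], [213, 37, 13, 20, 95], [335, 39, 32, 19, 204], [240, 42, 32, 15, 170], [220, 48, 20, 9, 80], [65, 50, 111, 115, 3945], [295, 53, 74, 77, 1570], [259, 59, 14, 16, 109], [221, 60, 27, 13, 144], [133, 62,
[... 1562 characters left out ...]
, 17, 91], [307, 60, 16, 9, 87], [3, 79, 27, 20, 234], [530, 78, 10, 11, 61], [492, 85, 11, 17, 94], [136, 88, 9, 23, 106], [94, 97, 24, 23, 177], [425, 97, 12, 13, 93], [530, 101, 21, 24, 209], [17, 102, 13, 11, 87], [424, 115, 17, 16, 128], [504, 115, 14, 13, 77], [486, 118, 19, 9, 64], [133, 124, 18, 16, 139], [493, 130, 12, 10, 69], [405, 138, 20, 24, 132], [158, 143, 18, 7, 68], [350, 144, 8, 11, 63], [94, 151, 18, 10, 84], [353, 156, 12, 24, 127], [373, 170, 10, 10, 69], [180, 176, 38, 86, 1329], [493, 181, 10, 13, 73], [548, 186, 11, 15, 67], [219, 191, 13, 9, 68], [281, 215, 24, 47, 611], [545, 217, 13, 13, 76], [0, 219, 70, 43, 2601], [160, 241, 16, 11, 72], [113, 246, 15, 14, 105]]
```

```bash
sed -i 's/m=((g>150)).astype(np.uint8); m\[262:\]=0/th=150 if np.median(g)<90 else 195; m=(g>th).astype(np.uint8); m[262:]=0; blob=110 if th==150 else 170/; s/(g>110)/(g>blob)/' pin.py
python3 - <<'E'
from pin import *
im,Pm=np.load("im.npy"),np.load("P.npy"); find(im,Pm)
g=im.min(2)
print(np.array2string(g[172:218:1,278:312],max_line_width=300,threshold=99999))
E
```

```text
est pin [0.4701 0.0821 0.016 ] head 8.0 px [180.7 144.8] blobs [((np.float64(171.1), np.float64(145.0)), 63), ((np.float64(188.3), np.float64(143.0)), 20)] [[0.4703, 0.0721], [0.4682, 0.0901]]
est pin [0.5122 0.1971 0.016 ] head 3.2 px [290.9 184.4] blobs [((np.float64(284.0), np.float64(185.5)), 16), ((np.float64(298.1), np.float64(184.6)), 17)] [[0.5134, 0.1897], [0.5124, 0.2048]]
[[ 75  64  58  55  58  57  62  67  69  67  65  71  70  78  92 110 123 110  85  68  71  77  79  92 104 111 100  86  78  86  98 104 101 100]
 [ 84  67  56  56  60  61  65  69  72  69  70  78  85  97 105 117 122 113  97  82  83  84  86  90  95  94  86  77  71  78  86  93  97 101]
 [ 86  67  56  58  64  67  70  77  78  73  77  86  95 105 115 120 125 116 105  91  88  89  87  86  86  80  77  73  66  75  79  83  97 107]
 [ 81  67  60  73  82  87  82  82  82  81  83  87  91  97 106 120 129 122 107  95  89  85  82  81  79  79  78  79  78  81  86  92 106 114]
 [ 77  64  67  84  99 100  91  87  83  87  92  89  88  89 101 119 131 124 105  95  91  86  85  83  78  78  81  82  85  87  92  98 110 121]
 [ 90  79  82  92 1
[... 4980 characters left out ...]
129]
 [126 116 118 142 161 163 151 139 141 128  63  85  95 107 112 109  97  86  79  91  78  73  72  76  92 117 103  95 102 113 120 130 132 135]
 [113 114 127 153 182 183 170 165 167 160  83  81  95 106 112 108  98  84  98 147 147 137 107  85  97 134 132 133 134 139 138 139 136 132]
 [111 117 127 107 129 140 150 177 198 214 124  77  94 105 112 107  99  82  93 168 230 227 187 142 112 140 146 148 147 144 144 147 145 135]
 [121 131 132 117 136 167 201 223 225 214 122  80  94 104 110 108  98  84  92 165 225 222 223 217 172 149 141 140 133 127 125 146 155 151]
 [124 132 139 146 171 212 223 221 223 211 121  74  90 100 110 106  94  79  93 169 223 219 219 222 219 183 141 144 138 134 133 145 149 144]]
```

B's pin is at (0.513, 0.197) with heading about 3.5°. C's is at about (0.469, 0.082) with heading 8°.

```bash
python3 -c "
from h import *
to(.513,.1973,-.022,183.4)"
python3 -m handwheel '[{"delta_rot":[0,0,-0.06],"xyz":[-8,15,40],"hand":-0.1},{"delta_rot":[0,0,-0.06],"xyz":[-9,15,90],"hand":-0.1},{"delta_rot":[0,0,-0.06],"xyz":[-9,15,140],"hand":-0.1},{"delta_rot":[0,0,-0.06],"xyz":[-9,15,160],"hand":-0.1},{"delta_rot":[0,0,-0.06],"xyz":[-9,15,160],"hand":-0.1}]' | egrep 'pos|force'
python3 -c "
from h import *
to(.513,.1973,-.022,183.4)"
```

```text
t 40.8 pos [0.5044 0.1813 0.204 ] head 179.9 open 0.55 grip 0.0 -> xyz mm [ -8.5  16.1 226. ] rz -0.061
position: [0.5121, 0.196, 0.0423]
force: [0.7, 0.1, -0.0]
grasp_force: 0.0
t 41.5 pos [0.5121 0.196  0.0423] head -176.7 open 0.552 grip 0.0 -> xyz mm [-1.2  1.3 64.3] rz -0.001
```

```bash

python3 -m handwheel '[{"delta_rot":[0,0,0],"xyz":[-1,1,30],"hand":-0.1},{"delta_rot":[0,0,0],"xyz":[-1,1,55],"hand":0},{"delta_rot":[0,0,0],"xyz":[-1,1,64],"hand":0},{"delta_rot":[0,0,0],"xyz":[-1,1,64],"hand":0},{"delta_rot":[0,0,0],"xyz":[-1,1,64],"hand":1}]' | egrep 'pos|force'
python3 -m handwheel '[{"delta_rot":[0,0,0],"xyz":[0,0,0],"hand":1},{"delta_rot":[0,0,0],"xyz":[0,0,0],"hand":1},{"delta_rot":[0,0,0],"xyz":[0,0,0],"hand":1},{"delta_rot":[0,0,0],"xyz":[0,0,0],"hand":1},{"delta_rot":[0,0,0],"xyz":[0,0,0],"hand":1}]' | egrep 'pos|force|open'
python3 -m handwheel '[{"delta_rot":[0,0,0],"xyz":[0,0,-15],"hand":1},{"delta_rot":[0,0,0],"xyz":[0,0,-50],"hand":1},{"delta_rot":[0,0,0],"xyz":[0,0,-100],"hand":1},{"delta_rot":[0,0,0],"xyz":[0,0,-150],"hand":1},{"delta_rot":[0,0,0],"xyz":[0,0,-176],"hand":1}]' | egrep 'pos|force|open'
```

```text
position: [0.5149, 0.1987, -0.019]
force: [0.1, -0.2, -0.1]
grasp_force: 0.0
position: [0.5139, 0.1988, -0.0202]
force: [0.6, 0.0, 1.5]
opening: 0.178
grasp_force: 30.0
position: [0.5147, 0.1988, 0.1593]
force: [0.1, -0.5, -1.1]
opening: 0.179
grasp_force: 30.0
```

```bash

python3 -m handwheel '[{"delta_rot":[0,0,0],"xyz":[0,0,0],"hand":0.65},{"delta_rot":[0,0,0],"xyz":[0,0,0],"hand":0.63},{"delta_rot":[0,0,0],"xyz":[0,0,0],"hand":0.62},{"delta_rot":[0,0,0],"xyz":[0,0,0],"hand":0.615},{"delta_rot":[0,0,0],"xyz":[0,0,0],"hand":0.61}]' | egrep 'force|open'
python3 -m handwheel '[{"delta_rot":[0,0,0],"xyz":[0,0,0],"hand":0.61},{"delta_rot":[0,0,0],"xyz":[0,0,0],"hand":0.61},{"delta_rot":[0,0,0],"xyz":[0,0,0],"hand":0.605},{"delta_rot":[0,0,0],"xyz":[0,0,0],"hand":0.60},{"delta_rot":[0,0,0],"xyz":[0,0,0],"hand":0.60}]' | egrep 'force|open'
python3 -m handwheel '[{"delta_rot":[0,0,0],"xyz":[0,0,0],"hand":0.60},{"delta_rot":[0,0,0],"xyz":[0,0,0],"hand":0.597},{"delta_rot":[0,0,0],"xyz":[0,0,0],"hand":0.597},{"delta_rot":[0,0,0],"xyz":[0,0,0],"hand":0.594},{"delta_rot":[0,0,0],"xyz":[0,0,0],"hand":0.594}]' | egrep 'force|open'
python3 -m handwheel '[{"delta_rot":[0,0,0],"xyz":[0,0,0],"hand":0.594},{"delta_rot":[0,0,0],"xyz":[0,0,0],"hand":0.594},{"delta_rot":[0,0,0],"xyz":[0,0,0],"hand":0.7},{"delta_rot":[0,0,0],"xyz":[0,0,0],"hand":1},{"delta_rot":[0,0,0],"xyz":[0,0,0],"hand":1}]' | egrep 'force|open|pos'
python3 - <<'E'
from h import *
sc,Ps=vision.capture("scene"),P("scene"); sd,Pd=vision.capture("side"),P("side")
p=bot.read_state()['position']+[0,0,.036]; to(.4773,-.1634,.192,171.6)
for n,im,Pm in (("scene",sc,Ps),("side",sd,Pd)):
    g=im.min(2).astype(int)
    for d in (.03,.06,.1,.13,.15):
        u,v=proj("",p-[0,0,d],Pm)[0].round().astype(int); print(n,d,(int(u),int(v)),g[v,u-10:u+11].tolist())
E
```

```text
force: [0.2, 0.1, -0.8]
opening: 0.199
grasp_force: 9.9
force: [-0.0, 0.1, -1.3]
opening: 0.205
grasp_force: 5.3
force: [-0.1, 0.3, -0.9]
opening: 0.203
grasp_force: 3.2
position: [0.5138, 0.1987, 0.1558]
force: [0.3, -0.6, -1.2]
opening: 0.174
grasp_force: 30.0
t 45.9 pos [0.5138 0.1987 0.1558] head -176.6 open 0.184 grip 30.0 -> xyz mm [  58.3 -359.2  -36.2] rz 0.207
scene 0.03 (226, 174) [70, 73, 64, 67, 63, 67, 66, 64, 66, 49, 23, 27, 61, 71, 77, 78, 86, 84, 82, 81, 76]
scene 0.06 (227, 180) [70, 66, 63, 59, 58, 63, 67, 71, 79, 89, 98, 128, 108, 73, 67, 67, 70, 74, 78, 80, 81]
scene 0.1 (228, 189) [66, 76, 84, 84, 83, 79, 71, 72, 71, 71, 67, 88, 108, 114, 127, 71, 64, 76, 78, 78, 81]
scene 0.13 (229, 195) [66, 73, 59, 48, 50, 63, 75, 75, 70, 68, 71, 71, 91, 109, 112, 111, 76, 69, 74, 61, 55]
scene 0.15 (230, 199) [47, 45, 43, 40, 30, 33, 40, 37, 49, 56, 64, 75, 93, 111, 116, 129, 77, 63, 66, 72, 65]
side 0.03 (270, 241) [79, 80, 81, 81, 79, 78, 81, 93, 96, 81, 57, 45, 59, 84, 97, 91, 77, 67, 66, 69, 72]
side 0.06 (270, 251) [78, 81, 82, 81, 85, 84, 79, 74, 78, 95, 122, 137, 133, 113, 90, 75, 69, 69, 69, 70, 69]
side 0.1 (271, 263) [155, 170, 184, 197, 206, 216, 223, 221, 190, 149, 127, 124, 144, 192, 230, 242, 244, 244, 244, 244, 243]
side 0.13 (271, 273) [64, 63, 65, 66, 66, 64, 64, 77, 99, 112, 118, 119, 115, 99, 80, 68, 63, 63, 66, 65, 60]
side 0.15 (271, 279) [70, 67, 66, 67, 68, 69, 68, 68, 70, 72, 72, 64, 53, 45, 46, 47, 46, 42, 40, 40, 41]
```

```bash

python3 -m handwheel '[{"delta_rot":[0,0,0],"xyz":[0,0,-20],"hand":1},{"delta_rot":[0,0,0],"xyz":[5,-25,-36],"hand":1},{"delta_rot":[0,0,0.07],"xyz":[15,-70,-36],"hand":1},{"delta_rot":[0,0,0.14],"xyz":[22,-115,-36],"hand":1},{"delta_rot":[0,0,0.207],"xyz":[29,-160,-36],"hand":1}]' | egrep 'force|pos'
python3 -c "
from h import *
to(.4773,-.1634,.192,171.6)"
```

```text
position: [0.4943, 0.036, 0.192]
force: [0.3, -0.5, -1.5]
grasp_force: 30.0
t 46.5 pos [0.4943 0.036  0.192 ] head 171.5 open 0.178 grip 30.0 -> xyz mm [ -12.7 -199.7   -0. ] rz -0.002
```

```bash

python3 -m handwheel '[{"delta_rot":[0,0,0],"xyz":[-4,-50,0],"hand":1},{"delta_rot":[0,0,0],"xyz":[-7,-100,0],"hand":1},{"delta_rot":[0,0,0],"xyz":[-10,-150,0],"hand":1},{"delta_rot":[0,0,0],"xyz":[-13,-190,5],"hand":1},{"delta_rot":[0,0,0],"xyz":[-13,-199,10],"hand":1}]' | egrep 'force|pos'
python3 -m handwheel '[{"delta_rot":[0,0,0],"xyz":[0,0,8],"hand":1},{"delta_rot":[0,0,0],"xyz":[0,0,15],"hand":1},{"delta_rot":[0,0,0],"xyz":[0,0,15],"hand":1},{"delta_rot":[0,0,0],"xyz":[0,0,15],"hand":1},{"delta_rot":[0,0,0],"xyz":[0,0,15],"hand":1}]' | egrep 'force|pos'
python3 -c "
from h import *
to(.5762-.003*.989,-.178+.003*.146,.167,171.6)"
```

```text
position: [0.4785, -0.1642, 0.1818]
force: [-0.4, 0.1, -0.9]
grasp_force: 30.0
position: [0.4786, -0.1612, 0.167]
force: [0.4, -0.6, -1.0]
grasp_force: 30.0
t 47.8 pos [ 0.4786 -0.1612  0.167 ] head 171.6 open 0.178 grip 30.0 -> xyz mm [-96.   -2.4   0.1] rz 0.001
```

```bash

python3 -m handwheel '[{"delta_rot":[0,0,0],"xyz":[0,-2.4,0],"hand":1},{"delta_rot":[0,0,0],"xyz":[-15,-2.4,0],"hand":1},{"delta_rot":[0,0,0],"xyz":[-30,-2.4,0],"hand":1},{"delta_rot":[0,0,0],"xyz":[-42,-2.4,0],"hand":1},{"delta_rot":[0,0,0],"xyz":[-48,-2.4,0],"hand":1}]' | egrep 'force|pos'
python3 -m handwheel '[{"delta_rot":[0,0,0],"xyz":[-6,0,0],"hand":1},{"delta_rot":[0,0,0],"xyz":[-12,0,0],"hand":1},{"delta_rot":[0,0,0],"xyz":[-20,0,0],"hand":1},{"delta_rot":[0,0,0],"xyz":[-22,0,0],"hand":1},{"delta_rot":[0,0,0],"xyz":[-22,0,0],"hand":1}]' | egrep 'force|pos'
python3 -c "
from h import *
to(.5762-.003*.989,-.178+.003*.146,.158,171.6)"
```

```text
position: [0.5266, -0.1712, 0.1666]
force: [0.4, -1.3, -0.8]
grasp_force: 30.0
position: [0.5468, -0.174, 0.1666]
force: [-0.6, 1.1, -0.7]
grasp_force: 30.0
t 49.0 pos [ 0.5468 -0.174   0.1666] head 171.6 open 0.176 grip 30.0 -> xyz mm [-26.7   0.3   8.6] rz -0.0
```

```bash

python3 -m handwheel '[{"delta_rot":[0,0,0],"xyz":[-8,0,0],"hand":1},{"delta_rot":[0,0,0],"xyz":[-16,0,0],"hand":1},{"delta_rot":[0,0,0],"xyz":[-24,0,0],"hand":1},{"delta_rot":[0,0,0],"xyz":[-26,0,3],"hand":1},{"delta_rot":[0,0,0],"xyz":[-26,0,7],"hand":1}]' | egrep 'force|pos'
python3 -m handwheel '[{"delta_rot":[0,0,0],"xyz":[0,0,1],"hand":1},{"delta_rot":[0,0,0],"xyz":[0,0,1.5],"hand":1},{"delta_rot":[0,0,0],"xyz":[0,0,1.5],"hand":1},{"delta_rot":[0,0,0],"xyz":[0,0,1.5],"hand":1},{"delta_rot":[0,0,0],"xyz":[0,0,1.5],"hand":1}]' | egrep 'pos|force'
python3 -m handwheel '[{"delta_rot":[0,0,0],"xyz":[0,0,1],"hand":1},{"delta_rot":[0,0,0],"xyz":[0,0,1.5],"hand":1},{"delta_rot":[0,0,0],"xyz":[0,0,1.5],"hand":1},{"delta_rot":[0,0,0],"xyz":[0,0,1.5],"hand":1},{"delta_rot":[0,0,0],"xyz":[0,0,1.5],"hand":1}]' | egrep 'pos|force'
```

```text
position: [0.5739, -0.1782, 0.1602]
force: [-1.4, 0.6, 1.4]
grasp_force: 30.0
position: [0.5726, -0.1778, 0.1582]
force: [-1.7, 1.8, -0.1]
grasp_force: 30.0
position: [0.5729, -0.1779, 0.1568]
force: [-1.0, 3.2, 1.0]
grasp_force: 30.0
```

```bash

python3 -m handwheel '[{"delta_rot":[0,0,0],"xyz":[0,1,0.5],"hand":1},{"delta_rot":[0,0,0],"xyz":[0,1,1],"hand":1},{"delta_rot":[0,0,0],"xyz":[0,1,1],"hand":1},{"delta_rot":[0,0,0],"xyz":[0,1,1],"hand":1},{"delta_rot":[0,0,0],"xyz":[0,1,1],"hand":1}]' | egrep 'pos|force'
```

```text
position: [0.573, -0.1768, 0.1558]
force: [-0.8, 3.1, 1.3]
grasp_force: 30.0
```

```bash

python3 -m handwheel '[{"delta_rot":[0,0,0],"xyz":[0,0,0],"hand":0.66},{"delta_rot":[0,0,0],"xyz":[0,0,0],"hand":0.61},{"delta_rot":[0,0,0],"xyz":[0,0,0],"hand":0.60},{"delta_rot":[0,0,0],"xyz":[0,0,0],"hand":0.597},{"delta_rot":[0,0,0],"xyz":[0,0,0],"hand":0.594}]' | egrep 'pos|force|open'
python3 - <<'E'
from h import *
from slots import xr,yr
o=np.array([.5855,-.2173]); p=bot.read_state()['position']
w=o-.015*xr+.0375*yr; w1=o-.015*xr-.0375*yr
print('tcp rack xy',(p[:2]-o)@xr,(p[:2]-o)@yr)
for n in ("scene","side"):
  g=vision.capture(n).mean(2).astype(int)
  for ww in (w,w1):
    for h in (.185,.175,.165,.155,.12,.06):
        u,v=proj(n,[*ww,h])[0].round().astype(int); print(n,h,(int(u),int(v)),g[v,u-9:u+10].tolist())
E
```

```text
position: [0.5734, -0.1775, 0.1559]
force: [-0.3, 0.1, 0.6]
opening: 0.204
grasp_force: 3.4
tcp rack xy -0.01781238217420065 0.03759551653270942
scene 0.185 (303, 222) [213, 212, 204, 196, 103, 55, 33, 21, 17, 27, 38, 25, 30, 38, 46, 37, 34, 19, 19]
scene 0.175 (303, 224) [141, 146, 143, 140, 114, 52, 29, 27, 26, 22, 24, 23, 9, 32, 31, 35, 23, 20, 18]
scene 0.165 (303, 226) [142, 141, 140, 114, 55, 34, 34, 34, 24, 35, 20, 20, 29, 37, 46, 29, 29, 53, 63]
scene 0.155 (303, 229) [135, 131, 81, 46, 37, 73, 134, 134, 134, 130, 121, 110, 85, 111, 128, 137, 165, 210, 215]
scene 0.12 (303, 236) [161, 152, 167, 163, 146, 166, 168, 168, 166, 146, 143, 140, 143, 144, 141, 141, 141, 141, 137]
scene 0.06 (303, 249) [141, 141, 141, 139, 140, 142, 140, 139, 140, 139, 141, 142, 140, 143, 139, 143, 146, 153, 165]
scene 0.185 (315, 238) [148, 143, 141, 148, 158, 147, 140, 131, 68, 55, 130, 142, 192, 212, 216, 217, 215, 215, 216]
scene 0.175 (315, 240) [169, 167, 150, 143, 145, 163, 147, 135, 60, 30, 50, 114, 143, 168, 211, 214, 213, 214, 215]
scene 0.165 (315, 242) [169, 168, 169, 165, 147, 143, 144, 
[... 1090 characters left out ...]
0]
side 0.185 (338, 161) [54, 66, 118, 183, 224, 236, 237, 220, 166, 114, 141, 215, 243, 249, 250, 250, 250, 250, 250]
side 0.175 (338, 164) [59, 94, 171, 234, 248, 250, 246, 228, 165, 112, 159, 231, 248, 250, 250, 250, 250, 250, 250]
side 0.165 (338, 167) [65, 97, 162, 215, 229, 225, 206, 160, 108, 87, 139, 211, 240, 247, 248, 249, 250, 250, 250]
side 0.155 (338, 170) [117, 126, 142, 147, 144, 140, 136, 120, 100, 95, 113, 141, 162, 175, 186, 195, 203, 212, 225]
side 0.12 (337, 180) [122, 115, 128, 142, 154, 163, 172, 178, 177, 171, 161, 154, 151, 149, 150, 152, 151, 152, 152]
side 0.06 (337, 196) [145, 145, 146, 146, 149, 159, 173, 181, 187, 188, 187, 185, 173, 155, 143, 139, 140, 141, 142]
```

```bash

python3 -m handwheel '[{"delta_rot":[0,0,0],"xyz":[0,0,0],"hand":0.59},{"delta_rot":[0,0,0],"xyz":[0,0,0],"hand":0.58},{"delta_rot":[0,0,0],"xyz":[0,0,0],"hand":0.57},{"delta_rot":[0,0,0],"xyz":[0,0,0],"hand":0.55},{"delta_rot":[0,0,0],"xyz":[0,0,0],"hand":0.5}]' | egrep 'pos|force|open'
python3 -m handwheel '[{"delta_rot":[0,0,0],"xyz":[0,0,0],"hand":0.3},{"delta_rot":[0,0,0],"xyz":[0,0,0],"hand":0.2},{"delta_rot":[0,0,0],"xyz":[0,0,-10],"hand":0.2},{"delta_rot":[0,0,0],"xyz":[0,0,-30],"hand":0.2},{"delta_rot":[0,0,0],"xyz":[0,0,-70],"hand":0.2}]' | egrep 'pos|force|open'
cat > chk.py <<'E'
from h import *
from slots import xr,yr
import sys
o=np.array([.5855,-.2173])
for n in ("scene","side"):
  g=vision.capture(n).mean(2).astype(int)
  for k in map(int,sys.argv[1:]):
    ww=o-.015*xr+(-.1125+.075*k)*yr
    for h in (.195,.185,.175,.165,.155):
        u,v=proj(n,[*ww,h])[0].round().astype(int); print(n,k,h,(int(u),int(v)),g[v,u-9:u+10].tolist())
E
python3 chk.py 2
python3 -c "
from h import *
to(.47,.065,.204,186)"
```

```text
position: [0.5731, -0.1771, 0.1557]
force: [0.9, 0.2, -0.1]
opening: 0.238
grasp_force: 0.0
position: [0.572, -0.1764, 0.2255]
force: [1.0, 0.5, 0.6]
opening: 0.398
grasp_force: 0.0
scene 2 0.195 (303, 220) [204, 204, 154, 122, 127, 116, 137, 154, 158, 165, 204, 211, 214, 216, 217, 215, 213, 214, 214]
scene 2 0.185 (303, 222) [213, 207, 151, 65, 55, 47, 70, 134, 141, 140, 150, 201, 208, 210, 215, 216, 215, 216, 215]
scene 2 0.175 (303, 224) [145, 140, 112, 73, 141, 136, 118, 138, 141, 139, 143, 139, 140, 142, 156, 167, 212, 216, 215]
scene 2 0.165 (303, 226) [140, 138, 83, 38, 38, 79, 136, 141, 140, 139, 140, 138, 138, 137, 141, 162, 208, 214, 215]
scene 2 0.155 (303, 229) [151, 133, 58, 33, 61, 130, 141, 139, 132, 129, 124, 120, 121, 142, 160, 160, 209, 214, 213]
side 2 0.195 (324, 166) [114, 130, 180, 227, 238, 232, 219, 208, 204, 209, 212, 211, 213, 224, 239, 246, 249, 250, 250]
side 2 0.185 (324, 169) [200, 199, 195, 202, 213, 222, 231, 235, 234, 219, 179, 125, 85, 99, 157, 210, 228, 229, 222]
side 2 0.175 (324, 172) [230, 234, 237, 239, 239, 240, 239, 239, 238, 231, 210, 158, 100, 77, 105, 143, 161, 163, 162]
side 2 0.165 (323, 175) [239, 239, 239, 239, 239, 237, 234, 230, 220, 202, 175, 150, 127, 98, 74, 90, 131, 163, 176]
side 2 0.155 (323, 178) [203, 187, 180, 184, 179, 168, 160, 154, 149, 152, 159, 166, 158, 132, 93, 75, 104, 146, 169]
t 53.6 pos [ 0.5762 -0.1786  0.2312] head 171.6 open 0.399 grip 0.0 -> xyz mm [140.9 225.5  24.9] rz -0.251
```

A hangs plumb in slot 1, but B's handle appears displaced towards the front. I'll back off and check from the wrist camera by code.

```bash

python3 -m handwheel '[{"delta_rot":[0,0,0],"xyz":[30,0,-10],"hand":0.2},{"delta_rot":[0,0,0],"xyz":[60,0,-25],"hand":0.2},{"delta_rot":[0,0,0],"xyz":[85,0,-30],"hand":0.2},{"delta_rot":[0,0,0],"xyz":[85,0,-30],"hand":0.2},{"delta_rot":[0,0,0],"xyz":[85,0,-30],"hand":0.2}]' | egrep 'pos'
python3 chk.py 2
cat > rackview.py <<'E'
from h import *
from slots import xr,yr
import sys
o=np.array([.5855,-.2173])
vision.capture("wrist"); to(); Pm=P("wrist"); im=vision.capture("wrist"); np.save("rk.npy",im); np.save("rkP.npy",Pm)
def rect(im,Pm,z,x,y):
    X,Y=np.meshgrid(x,y,indexing='ij'); W=np.c_[o+X.reshape(-1,1)*xr+Y.reshape(-1,1)*yr,np.full(X.size,z)]
    q=proj("",W,Pm).astype(np.float32).reshape(*X.shape,2); return cv2.remap(im.mean(2).astype(np.float32),q[...,0],q[...,1],cv2.INTER_LINEAR)
def show(im,Pm,z,x,y):
    g=rect(im,Pm,z,x,y); print('z',z,'rows x',(x[0]*1000).round(),'..',(x[-1]*1000).round(),'cols y',(y[0]*1000).round(),(y[-1]*1000).round())
    for xi,r in zip(x,g): print(f'{xi*1000:5.0f}',''.join(' .:-=+*#%@'[min(9,int(v/25.6))] for v in r))
if __name__=="__main__":
    show(im,Pm,.150,np.arange(-.08,.055,.004),np.arange(-.15,.153,.003))
    print([proj("",[*(o-.015*xr+y*yr),.192],Pm)[0].round().tolist() for y in (-.0375,.0375)])
E
python3 rackview.py
```

```text
position: [0.4897, -0.1649, 0.2559]
scene 2 0.195 (303, 220) [215, 215, 207, 162, 121, 117, 160, 209, 212, 212, 211, 212, 213, 216, 215, 214, 213, 214, 214]
scene 2 0.185 (303, 222) [217, 212, 184, 99, 125, 93, 97, 192, 211, 211, 211, 212, 212, 213, 216, 215, 217, 215, 213]
scene 2 0.175 (303, 224) [216, 217, 210, 121, 91, 109, 174, 210, 213, 213, 214, 214, 213, 213, 213, 214, 215, 216, 216]
scene 2 0.165 (303, 226) [214, 215, 206, 102, 33, 80, 182, 212, 215, 214, 214, 212, 213, 212, 212, 214, 212, 216, 215]
scene 2 0.155 (303, 229) [213, 211, 175, 77, 38, 101, 181, 183, 156, 141, 125, 122, 150, 206, 213, 213, 214, 215, 214]
side 2 0.195 (324, 166) [115, 133, 184, 231, 243, 239, 231, 225, 223, 228, 231, 228, 227, 234, 243, 248, 250, 250, 250]
side 2 0.185 (324, 169) [218, 217, 216, 222, 231, 239, 245, 248, 248, 240, 212, 152, 100, 102, 163, 227, 246, 249, 249]
side 2 0.175 (324, 172) [242, 246, 247, 247, 246, 247, 248, 249, 250, 249, 242, 205, 132, 113, 176, 232, 243, 243, 239]
side 2 0.165 (323, 175) [241, 240, 240, 240, 239, 239, 239, 239, 240, 241, 242, 239, 218, 156, 107, 152, 22
[... 3282 characters left out ...]
:::::::---=+.::::::
   32 :::::::::::::::::::::::::::::::::+---.. .   .....%@@@@@@@@@@@@@@@@@@@@@@@@@@@ .....   ...---=+.::::::
   36 :::::::::::::::::::::::::::::::::=---...  . .... @@@@@@@@@@@@@@@@@@@@@@@@@@@@......    ..:--=+.::::::
   40 :::::::::::::::::::::::::::::::::=--:.. .   ....:@@@@@@@@@@@@@@@@@@%@@@@%@@@%*......   ...--++.::::::
   44 ::::::::::::::::::::::::::::::::.+=:... .   ....:***++***++***++***+++++++++++.....  . ....=+:.::::::
   48 ::::::::::::::::::::::::::::::::.......   . ....%@@@@@@@@@@@@@@@@@@@@@@@@@@@@@.....   .........::::::
   52 ::::::::::::::::::::::::::::::::....... .   --:-::-=*-:-:=::-+=:--::-:=----=++==+-..  .........::::::
[[182.0, 316.0], [275.0, 316.0]]
```

B's collar is tipped onto the front nose (collar front edge at x≈-41, handle leaning about 8°), with its pin near rack (-30, 40). I'll re-grip it, lift it slightly, let it hang, and push it further in.

```bash
python3 - <<'E'
from h import *
from slots import xr,yr
o=np.array([.5855,-.2173]); t=o-.029*xr+.040*yr; print(t); to(*t,.225,171.6)
E
```

```text
[ 0.56265442 -0.1734927 ]
t 54.5 pos [ 0.4895 -0.1647  0.2553] head 171.6 open 0.401 grip 0.0 -> xyz mm [-73.6   2.   30.3] rz 0.0
```

```bash

python3 -m handwheel '[{"delta_rot":[0,0,0],"xyz":[-40,2,0],"hand":0.1},{"delta_rot":[0,0,0],"xyz":[-74,2,10],"hand":0.1},{"delta_rot":[0,0,0],"xyz":[-74,2,40],"hand":0.1},{"delta_rot":[0,0,0],"xyz":[-74,2,70],"hand":0.1},{"delta_rot":[0,0,0],"xyz":[-74,2,80],"hand":0.1}]' | egrep 'pos|force|open'
python3 -m handwheel '[{"delta_rot":[0,0,0],"xyz":[0,0,8],"hand":0.1},{"delta_rot":[0,0,0],"xyz":[0,0,15],"hand":0.1},{"delta_rot":[0,0,0],"xyz":[0,0,17],"hand":0.1},{"delta_rot":[0,0,0],"xyz":[0,0,17],"hand":0.4},{"delta_rot":[0,0,0],"xyz":[0,0,17],"hand":0.6}]' | egrep 'pos|force|open'
python3 -m handwheel '[{"delta_rot":[0,0,0],"xyz":[0,0,0],"hand":0.7},{"delta_rot":[0,0,0],"xyz":[0,0,0],"hand":1},{"delta_rot":[0,0,0],"xyz":[0,0,0],"hand":1},{"delta_rot":[0,0,0],"xyz":[0,0,0],"hand":1},{"delta_rot":[0,0,0],"xyz":[0,0,0],"hand":1}]' | egrep 'pos|force|open'
```

```text
position: [0.5615, -0.1727, 0.1733]
force: [0.1, 1.0, -0.2]
opening: 0.446
grasp_force: 0.0
position: [0.5627, -0.1736, 0.1593]
force: [0.2, -0.8, 0.8]
opening: 0.302
grasp_force: 0.0
position: [0.5636, -0.1735, 0.1593]
force: [1.8, 0.0, 3.8]
opening: 0.094
grasp_force: 30.0
```

```bash

python3 -m handwheel '[{"delta_rot":[0,0,0],"xyz":[0,0,-3],"hand":1},{"delta_rot":[0,0,0],"xyz":[0,0,-6],"hand":1},{"delta_rot":[0,0,0],"xyz":[0,0,-7],"hand":1},{"delta_rot":[0,0,0],"xyz":[0,0,-7],"hand":1},{"delta_rot":[0,0,0],"xyz":[0,0,-7],"hand":1}]' | egrep 'pos|force|open'
python3 -m handwheel '[{"delta_rot":[0,0,0],"xyz":[-3,-1,0],"hand":1},{"delta_rot":[0,0,0],"xyz":[-7,-1.5,0],"hand":1},{"delta_rot":[0,0,0],"xyz":[-11,-2,0],"hand":1},{"delta_rot":[0,0,0],"xyz":[-15,-2,0],"hand":1},{"delta_rot":[0,0,0],"xyz":[-15,-2,0],"hand":1}]' | egrep 'pos|force|open'
python3 chk.py 2
```

```text
position: [0.5622, -0.1733, 0.1656]
force: [0.1, -0.5, -1.0]
opening: 0.093
grasp_force: 30.0
position: [0.5774, -0.1777, 0.1657]
force: [-0.2, -0.0, -1.6]
opening: 0.092
grasp_force: 30.0
scene 2 0.195 (303, 220) [210, 214, 214, 213, 203, 136, 90, 77, 36, 23, 24, 21, 23, 24, 25, 28, 25, 16, 22]
scene 2 0.185 (303, 222) [213, 211, 209, 169, 157, 156, 135, 61, 20, 18, 25, 31, 19, 26, 40, 59, 54, 29, 23]
scene 2 0.175 (303, 224) [144, 143, 143, 143, 139, 138, 94, 42, 27, 69, 129, 128, 56, 24, 23, 21, 36, 52, 100]
scene 2 0.165 (303, 226) [140, 141, 141, 141, 141, 131, 70, 37, 48, 110, 137, 138, 132, 94, 96, 128, 133, 159, 211]
scene 2 0.155 (303, 229) [141, 143, 142, 136, 158, 151, 112, 82, 91, 132, 155, 127, 126, 140, 141, 140, 140, 155, 204]
side 2 0.195 (324, 166) [112, 126, 161, 178, 147, 92, 59, 51, 50, 53, 71, 88, 94, 119, 183, 235, 246, 248, 246]
side 2 0.185 (324, 169) [201, 197, 190, 190, 197, 202, 194, 166, 124, 83, 90, 145, 200, 223, 224, 211, 189, 173, 163]
side 2 0.175 (324, 172) [229, 234, 238, 239, 239, 238, 234, 222, 177, 115, 79, 101, 140, 158, 157, 151, 147, 145, 142]
side 2 0.165 (323, 175) [239, 239, 238, 235, 226, 201, 174, 156, 145, 129, 99, 72, 79, 112, 142, 156, 160, 163, 166]
side 2 0.155 (323, 178) [168, 166, 162, 154, 147, 144, 142, 142, 140, 137, 132, 131, 139, 152, 162, 165, 169, 174, 178]
```

```bash

python3 -m handwheel '[{"delta_rot":[0,0,0],"xyz":[0,0,3],"hand":1},{"delta_rot":[0,0,0],"xyz":[0,0,6],"hand":1},{"delta_rot":[0,0,0],"xyz":[0,0,7],"hand":1},{"delta_rot":[0,0,0],"xyz":[0,0,7],"hand":1},{"delta_rot":[0,0,0],"xyz":[0,0,7],"hand":1}]' | egrep 'pos|force|open'
python3 -m handwheel '[{"delta_rot":[0,0,0],"xyz":[0,0,1],"hand":1},{"delta_rot":[0,0,0],"xyz":[0,0,2],"hand":1},{"delta_rot":[0,0,0],"xyz":[0,0,2],"hand":1},{"delta_rot":[0,0,0],"xyz":[0,0,2],"hand":1},{"delta_rot":[0,0,0],"xyz":[0,0,2],"hand":1}]' | egrep 'pos|force|open'
```

```text
position: [0.5769, -0.1775, 0.1588]
force: [0.2, 0.5, -1.3]
opening: 0.092
grasp_force: 30.0
position: [0.5777, -0.1778, 0.1582]
force: [-0.8, 0.4, 7.1]
opening: 0.094
grasp_force: 30.0
```

```bash

python3 -m handwheel '[{"delta_rot":[0,0,0],"xyz":[0,0,-1.5],"hand":0.81},{"delta_rot":[0,0,0],"xyz":[0,0,-1.5],"hand":0.795},{"delta_rot":[0,0,0],"xyz":[0,0,-1.5],"hand":0.785},{"delta_rot":[0,0,0],"xyz":[0,0,-1.5],"hand":0.775},{"delta_rot":[0,0,0],"xyz":[0,0,-1.5],"hand":0.77}]' | egrep 'pos|force|open'
python3 -m handwheel '[{"delta_rot":[0,0,0],"xyz":[0,0,0],"hand":0.76},{"delta_rot":[0,0,0],"xyz":[0,0,0],"hand":0.75},{"delta_rot":[0,0,0],"xyz":[0,0,0],"hand":0.74},{"delta_rot":[0,0,0],"xyz":[0,0,0],"hand":0.72},{"delta_rot":[0,0,0],"xyz":[0,0,0],"hand":0.7}]' | egrep 'pos|force|open'
python3 chk.py 2
```

```text
position: [0.577, -0.1777, 0.1582]
force: [-0.4, 1.1, 1.6]
opening: 0.116
grasp_force: 0.8
position: [0.5771, -0.1775, 0.1583]
force: [0.4, 1.1, -0.4]
opening: 0.143
grasp_force: 0.0
scene 2 0.195 (303, 220) [210, 213, 214, 207, 113, 43, 25, 18, 20, 22, 47, 69, 30, 33, 41, 45, 45, 39, 38]
scene 2 0.185 (303, 222) [213, 208, 169, 159, 144, 103, 76, 39, 24, 18, 25, 28, 6, 23, 26, 27, 22, 26, 27]
scene 2 0.175 (303, 224) [144, 144, 141, 143, 140, 113, 66, 28, 20, 27, 21, 9, 25, 24, 33, 64, 41, 29, 19]
scene 2 0.165 (303, 226) [142, 140, 143, 142, 139, 113, 53, 26, 35, 92, 126, 108, 53, 28, 24, 32, 42, 101, 141]
scene 2 0.155 (303, 229) [141, 142, 142, 140, 139, 114, 53, 30, 71, 130, 131, 120, 124, 132, 141, 140, 138, 154, 206]
side 2 0.195 (324, 166) [112, 120, 127, 106, 72, 53, 50, 50, 49, 50, 52, 53, 57, 80, 154, 227, 246, 248, 246]
side 2 0.185 (324, 169) [201, 196, 176, 139, 97, 68, 57, 53, 51, 51, 53, 61, 89, 126, 152, 174, 179, 171, 163]
side 2 0.175 (324, 172) [230, 234, 236, 235, 229, 214, 193, 169, 132, 90, 64, 68, 96, 124, 140, 146, 147, 145, 143]
side 2 0.165 (323, 175) [239, 239, 238, 234, 225, 199, 166, 150, 144, 132, 104, 73, 70, 97, 128, 146, 153, 157, 160]
side 2 0.155 (323, 178) [168, 167, 162, 155, 147, 144, 144, 142, 141, 130, 103, 78, 82, 112, 139, 153, 162, 168, 174]
```

```bash

python3 -m handwheel '[{"delta_rot":[0,0,0],"xyz":[0,0,0],"hand":0.5},{"delta_rot":[0,0,0],"xyz":[0,0,0],"hand":0.3},{"delta_rot":[0,0,0],"xyz":[0,0,0],"hand":0.2},{"delta_rot":[0,0,0],"xyz":[0,0,0],"hand":0.2},{"delta_rot":[0,0,0],"xyz":[0,0,0],"hand":0.2}]' | egrep 'pos|force|open'
python3 chk.py 2 | grep side
python3 -m handwheel '[{"delta_rot":[0,0,0],"xyz":[0,0,-5],"hand":0.2},{"delta_rot":[0,0,0],"xyz":[0,0,-15],"hand":0.2},{"delta_rot":[0,0,0],"xyz":[0,0,-35],"hand":0.2},{"delta_rot":[0,0,0],"xyz":[0,0,-60],"hand":0.2},{"delta_rot":[0,0,0],"xyz":[30,0,-90],"hand":0.2}]' | egrep 'pos|force|open'
python3 -m handwheel '[{"delta_rot":[0,0,0],"xyz":[30,0,0],"hand":0.2},{"delta_rot":[0,0,0],"xyz":[45,0,0],"hand":0.2},{"delta_rot":[0,0,0],"xyz":[55,0,0],"hand":0.2},{"delta_rot":[0,0,0],"xyz":[55,0,0],"hand":0.2},{"delta_rot":[0,0,0],"xyz":[55,0,0],"hand":0.2}]' | egrep 'pos|force|open'
python3 chk.py 2; python3 rackview.py | sed -n 10,32p
```

```text
position: [0.577, -0.1776, 0.1583]
force: [0.8, -0.1, -1.0]
opening: 0.398
grasp_force: 0.0
side 2 0.195 (324, 166) [96, 72, 55, 50, 51, 50, 59, 96, 136, 140, 109, 73, 58, 59, 61, 74, 139, 213, 237]
side 2 0.185 (324, 169) [164, 123, 76, 53, 49, 50, 64, 115, 157, 147, 103, 76, 104, 147, 163, 152, 146, 154, 159]
side 2 0.175 (324, 172) [222, 211, 193, 171, 143, 113, 95, 121, 153, 141, 101, 78, 102, 135, 148, 148, 146, 144, 142]
side 2 0.165 (323, 175) [239, 239, 238, 235, 229, 217, 194, 167, 146, 131, 104, 73, 70, 96, 125, 140, 146, 147, 150]
side 2 0.155 (323, 178) [167, 167, 162, 154, 147, 144, 143, 143, 141, 131, 105, 79, 84, 117, 141, 153, 159, 163, 170]
position: [0.5486, -0.1738, 0.2496]
force: [-0.2, -0.2, 0.8]
opening: 0.404
grasp_force: 0.0
position: [0.4936, -0.1655, 0.2481]
force: [-0.1, 0.2, 0.1]
opening: 0.404
grasp_force: 0.0
scene 2 0.195 (303, 220) [216, 215, 214, 213, 211, 180, 128, 101, 142, 200, 209, 213, 215, 214, 216, 215, 213, 213, 212]
scene 2 0.185 (303, 222) [217, 215, 214, 214, 209, 158, 106, 52, 51, 129, 206, 213, 212, 213, 215, 216, 216, 216, 214]
scene 2 0
[... 2729 characters left out ...]
===---------------------------------------++.::.::::
   16 ::::::::::::::::::::::::::::::::.:+--=============-----------------------------------------=+.:::::::
   20 ::::::::::::::::::::::::::::::::.=+--=============------------------------------------------+.:::::::
   24 ::::::::::::::::::::::::::::::::.=+---------------------------------------------------------+.:::::::
   28 ::::::::::::::::::::::::::::::::.=+---.........:..@@@@@@@@@@@@@@@@@@@@@@@@@@#...........---=+.:::::::
   32 ::::::::::::::::::::::::::::::::.=+---..  .......=@@@@@@@@@@@@@@@@@@@@@@@@@@@....:     ..--=*.:::::::
   36 ::::::::::::::::::::::::::::::::.=+--...    .....%@@@@@@@@@@@@@@@@@@@@@@@@@@@.....    ...--=+.:::::::
```

B is now seated: collar front at about -33, centre at about -21, upright. On to spatula C.

```bash
python3 -c "
from h import *
to(.475,.075,.204,187)"
python3 -m handwheel '[{"delta_rot":[0,0,-0.05],"xyz":[5,50,10],"hand":0},{"delta_rot":[0,0,-0.12],"xyz":[20,100,20],"hand":-0.1},{"delta_rot":[0,0,-0.2],"xyz":[35,155,30],"hand":-0.1},{"delta_rot":[0,0,-0.27],"xyz":[50,210,40],"hand":-0.1},{"delta_rot":[0,0,-0.27],"xyz":[54,235,44],"hand":-0.1}]' | egrep 'pos|force'
python3 -m handwheel '[{"delta_rot":[0,0,0],"xyz":[0,0,0],"hand":-0.1},{"delta_rot":[0,0,0],"xyz":[0,0,0],"hand":-0.1},{"delta_rot":[0,0,0],"xyz":[0,0,0],"hand":-0.1},{"delta_rot":[0,0,0],"xyz":[0,0,0],"hand":-0.1},{"delta_rot":[0,0,0],"xyz":[0,0,0],"hand":-0.1}]' | egrep 'pos|force'
python3 pin.py
```

```text
t 62.5 pos [ 0.4934 -0.1652  0.248 ] head 171.6 open 0.398 grip 0.0 -> xyz mm [ 53.3 235.   44. ] rz -0.269
position: [0.4725, 0.078, 0.2036]
force: [0.4, -0.3, 1.2]
grasp_force: 0.0
position: [0.474, 0.0746, 0.2043]
force: [-0.1, -0.2, 0.9]
grasp_force: 0.0
t 63.8 pos [0.474  0.0748 0.2043] head -173.0 open 0.552 grip 0.0 -> xyz mm [0. 0. 0.] rz None
est pin [0.2805 0.3625 0.016 ] head -86.7 px [605.3  13.4] blobs [] []
est pin [0.4739 0.0841 0.016 ] head 7.6 px [284.9 178.2] blobs [((np.float64(277.1), np.float64(173.9)), 14), ((np.float64(291.4), np.float64(173.8)), 9)] [[0.4703, 0.0752], [0.4684, 0.0903]]
```

```bash
python3 -c "
from h import *
to(.4696,.0828,-.022,187.2)"
python3 -m handwheel '[{"delta_rot":[0,0,0],"xyz":[5,8,40],"hand":-0.1},{"delta_rot":[0,0,0],"xyz":[5,8,90],"hand":-0.1},{"delta_rot":[0,0,0],"xyz":[5,8,140],"hand":-0.1},{"delta_rot":[0,0,0],"xyz":[5,8,170],"hand":-0.1},{"delta_rot":[0,0,0],"xyz":[5,8,170],"hand":-0.1}]' | egrep 'pos|force'
python3 -c "
from h import *
to(.4696,.0828,-.022,187.2)"
```

```text
t 63.8 pos [0.4739 0.0749 0.2043] head -173.0 open 0.55 grip 0.0 -> xyz mm [  3.3   8.4 226.3] rz -0.003
position: [0.4663, 0.0826, 0.0325]
force: [0.2, 0.0, -0.3]
grasp_force: 0.0
t 64.4 pos [0.4663 0.0826 0.0325] head -173.0 open 0.551 grip 0.0 -> xyz mm [-3.6 -0.2 54.5] rz -0.003
```

```bash

python3 -m handwheel '[{"delta_rot":[0,0,0],"xyz":[-1.5,0,25],"hand":0},{"delta_rot":[0,0,0],"xyz":[-1.5,0,45],"hand":0},{"delta_rot":[0,0,0],"xyz":[-1.5,0,54],"hand":0},{"delta_rot":[0,0,0],"xyz":[-1.5,0,54],"hand":0},{"delta_rot":[0,0,0],"xyz":[-1.5,0,54],"hand":0}]' | egrep 'pos|force'
python3 -m handwheel '[{"delta_rot":[0,0,0],"xyz":[0,0,0],"hand":1},{"delta_rot":[0,0,0],"xyz":[0,0,0],"hand":1},{"delta_rot":[0,0,0],"xyz":[0,0,0],"hand":1},{"delta_rot":[0,0,0],"xyz":[0,0,0],"hand":1},{"delta_rot":[0,0,0],"xyz":[0,0,0],"hand":1}]' | egrep 'pos|force|open'
python3 -m handwheel '[{"delta_rot":[0,0,0],"xyz":[0,0,-15],"hand":1},{"delta_rot":[0,0,0],"xyz":[0,0,-50],"hand":1},{"delta_rot":[0,0,0],"xyz":[0,0,-100],"hand":1},{"delta_rot":[0,0,0],"xyz":[0,0,-150],"hand":1},{"delta_rot":[0,0,0],"xyz":[0,0,-176],"hand":1}]' | egrep 'pos|force|open'
```

```text
position: [0.4701, 0.0828, -0.0188]
force: [-0.1, -0.0, 0.6]
grasp_force: 0.0
position: [0.4694, 0.0827, -0.0197]
force: [-0.1, -0.3, 1.9]
opening: 0.187
grasp_force: 30.0
position: [0.47, 0.0828, 0.1596]
force: [0.1, 0.9, -0.9]
opening: 0.178
grasp_force: 30.0
```

```bash

python3 -m handwheel '[{"delta_rot":[0,0,0],"xyz":[0,0,0],"hand":0.65},{"delta_rot":[0,0,0],"xyz":[0,0,0],"hand":0.63},{"delta_rot":[0,0,0],"xyz":[0,0,0],"hand":0.62},{"delta_rot":[0,0,0],"xyz":[0,0,0],"hand":0.615},{"delta_rot":[0,0,0],"xyz":[0,0,0],"hand":0.61}]' | egrep 'force|open'
python3 -m handwheel '[{"delta_rot":[0,0,0],"xyz":[0,0,0],"hand":0.61},{"delta_rot":[0,0,0],"xyz":[0,0,0],"hand":0.61},{"delta_rot":[0,0,0],"xyz":[0,0,0],"hand":0.605},{"delta_rot":[0,0,0],"xyz":[0,0,0],"hand":0.60},{"delta_rot":[0,0,0],"xyz":[0,0,0],"hand":0.60}]' | egrep 'force|open'
python3 -m handwheel '[{"delta_rot":[0,0,0],"xyz":[0,0,0],"hand":0.60},{"delta_rot":[0,0,0],"xyz":[0,0,0],"hand":0.597},{"delta_rot":[0,0,0],"xyz":[0,0,0],"hand":0.597},{"delta_rot":[0,0,0],"xyz":[0,0,0],"hand":0.595},{"delta_rot":[0,0,0],"xyz":[0,0,0],"hand":0.595}]' | egrep 'force|open'
python3 -m handwheel '[{"delta_rot":[0,0,0],"xyz":[0,0,0],"hand":0.595},{"delta_rot":[0,0,0],"xyz":[0,0,0],"hand":0.65},{"delta_rot":[0,0,0],"xyz":[0,0,0],"hand":0.7},{"delta_rot":[0,0,0],"xyz":[0,0,0],"hand":1},{"delta_rot":[0,0,0],"xyz":[0,0,0],"hand":1}]' | egrep 'force|open|pos'
cat > hang.py <<'E'
from h import *
ims={n:vision.capture(n).min(2).astype(int) for n in ("scene","side")}
p=bot.read_state()['position']+[0,0,.036]; to()
for n,g in ims.items():
    for d in (.03,.06,.1,.13,.15):
        u,v=proj(n,p-[0,0,d])[0].round(1); print(n,d,(u,v),g[int(round(v)),int(round(u))-10:int(round(u))+11].tolist())
E
python3 hang.py; python3 -c "
from h import *
to(.4882,-.0892,.192,171.6)"
```

```text
force: [0.2, 0.8, -1.1]
opening: 0.197
grasp_force: 11.0
force: [0.2, 0.5, -1.1]
opening: 0.204
grasp_force: 5.9
force: [0.7, -0.0, -1.7]
opening: 0.201
grasp_force: 3.7
position: [0.4694, 0.0828, 0.1562]
force: [-0.3, -0.2, -0.6]
opening: 0.182
grasp_force: 30.0
t 68.9 pos [0.4694 0.0827 0.1563] head -172.9 open 0.179 grip 30.0 -> xyz mm [0. 0. 0.] rz None
scene 0.03 (np.float64(232.0), np.float64(196.0)) [71, 71, 63, 60, 59, 68, 81, 91, 83, 46, 26, 46, 103, 93, 88, 91, 83, 74, 76, 87, 78]
scene 0.06 (np.float64(232.8), np.float64(202.4)) [73, 76, 75, 69, 72, 71, 63, 62, 75, 81, 122, 122, 82, 63, 64, 61, 68, 75, 74, 63, 71]
scene 0.1 (np.float64(233.8), np.float64(210.8)) [62, 63, 60, 57, 59, 61, 60, 71, 69, 68, 93, 112, 116, 118, 98, 65, 63, 55, 53, 54, 52]
scene 0.13 (np.float64(234.6), np.float64(216.8)) [46, 27, 32, 43, 64, 59, 52, 57, 63, 65, 68, 111, 119, 120, 122, 73, 74, 80, 88, 87, 71]
scene 0.15 (np.float64(235.1), np.float64(220.8)) [37, 25, 33, 33, 37, 40, 48, 51, 54, 67, 50, 55, 82, 112, 120, 120, 91, 68, 56, 68, 64]
side 0.03 (np.float64(309.3), np.float64(225.0)) [137, 134, 132, 131, 131, 130, 128, 116, 89, 59, 52, 79, 115, 141, 154, 159, 162, 164, 165, 165, 165]
side 0.06 (np.float64(309.1), np.float64(234.5)) [199, 222, 229, 227, 220, 203, 184, 164, 153, 150, 151, 155, 152, 139, 119, 100, 84, 75, 72, 71, 69]
side 0.1 (np.float64(308.8), np.float64(246.8)) [87, 88, 83, 79, 88, 106, 114, 111, 104, 93, 85, 83, 84, 82, 77, 72, 70, 73, 75, 77, 77]
side 0.13 (np.float64(308.6), np.float64(255.8)) [61, 62, 67, 98, 129, 130, 115, 96, 81, 71, 69, 71, 70, 71, 71, 66, 59, 49, 47, 50, 56]
side 0.15 (np.float64(308.4), np.float64(261.7)) [56, 58, 60, 78, 102, 111, 102, 84, 63, 54, 54, 54, 57, 57, 54, 50, 48, 46, 44, 41, 40]
t 68.9 pos [0.4694 0.0827 0.1563] head -172.9 open 0.179 grip 30.0 -> xyz mm [   2.5 -173.   -35.7] rz 0.27
```

```bash

python3 -m handwheel '[{"delta_rot":[0,0,0],"xyz":[0,-5,-20],"hand":1},{"delta_rot":[0,0,0.07],"xyz":[0,-40,-36],"hand":1},{"delta_rot":[0,0,0.14],"xyz":[2,-85,-36],"hand":1},{"delta_rot":[0,0,0.21],"xyz":[3,-130,-36],"hand":1},{"delta_rot":[0,0,0.27],"xyz":[3,-173,-36],"hand":1}]' | egrep 'force|pos'
python3 -m handwheel '[{"delta_rot":[0,0,0],"xyz":[0,0,12],"hand":1},{"delta_rot":[0,0,0],"xyz":[0,0,24],"hand":1},{"delta_rot":[0,0,0],"xyz":[0,0,24],"hand":1},{"delta_rot":[0,0,0],"xyz":[0,0,24],"hand":1},{"delta_rot":[0,0,0],"xyz":[0,0,24],"hand":1}]' | egrep 'force|pos'
python3 -c "
from h import *
to(.5871-.003*.989,-.1038+.003*.146,.168,171.6)"
```

```text
position: [0.4877, -0.0907, 0.1924]
force: [1.4, 0.2, -1.7]
grasp_force: 30.0
position: [0.488, -0.0887, 0.1686]
force: [0.6, -0.7, -1.1]
grasp_force: 30.0
t 70.2 pos [ 0.488  -0.0887  0.1686] head 171.7 open 0.185 grip 30.0 -> xyz mm [-97.3  -0.5   0.7] rz 0.001
```

```bash

python3 -m handwheel '[{"delta_rot":[0,0,0],"xyz":[-10,-0.5,0],"hand":1},{"delta_rot":[0,0,0],"xyz":[-22,-0.5,0],"hand":1},{"delta_rot":[0,0,0],"xyz":[-35,-0.5,0],"hand":1},{"delta_rot":[0,0,0],"xyz":[-45,-0.5,0],"hand":1},{"delta_rot":[0,0,0],"xyz":[-50,-0.5,0],"hand":1}]' | egrep 'force|pos'
python3 -m handwheel '[{"delta_rot":[0,0,0],"xyz":[-6,0,0],"hand":1},{"delta_rot":[0,0,0],"xyz":[-12,0,0],"hand":1},{"delta_rot":[0,0,0],"xyz":[-20,0,0],"hand":1},{"delta_rot":[0,0,0],"xyz":[-22,0,0],"hand":1},{"delta_rot":[0,0,0],"xyz":[-22,0,0],"hand":1}]' | egrep 'force|pos'
python3 -m handwheel '[{"delta_rot":[0,0,0],"xyz":[-8,0,0],"hand":1},{"delta_rot":[0,0,0],"xyz":[-16,0,0],"hand":1},{"delta_rot":[0,0,0],"xyz":[-24,0,0],"hand":1},{"delta_rot":[0,0,0],"xyz":[-26,0,0],"hand":1},{"delta_rot":[0,0,0],"xyz":[-26,0,0],"hand":1}]' | egrep 'force|pos'
python3 chk.py 3
```

```text
position: [0.538, -0.0973, 0.1681]
force: [-0.0, -0.4, -0.6]
grasp_force: 30.0
position: [0.5588, -0.1003, 0.1682]
force: [-0.5, -0.7, -2.0]
grasp_force: 30.0
position: [0.5846, -0.1041, 0.1681]
force: [0.0, -0.1, -1.3]
grasp_force: 30.0
scene 3 0.195 (292, 205) [90, 82, 87, 100, 65, 64, 54, 29, 18, 22, 21, 29, 30, 42, 34, 28, 20, 23, 28]
scene 3 0.185 (292, 207) [95, 92, 80, 88, 109, 114, 105, 45, 20, 23, 16, 24, 48, 48, 29, 30, 30, 56, 98]
scene 3 0.175 (292, 210) [124, 137, 136, 140, 139, 141, 137, 93, 34, 29, 49, 82, 92, 125, 147, 199, 210, 211, 212]
scene 3 0.165 (292, 212) [141, 141, 140, 142, 141, 142, 138, 130, 61, 35, 63, 133, 137, 137, 137, 152, 206, 212, 212]
scene 3 0.155 (292, 214) [141, 142, 139, 142, 140, 139, 141, 139, 135, 134, 133, 136, 137, 136, 139, 148, 200, 211, 211]
side 3 0.195 (308, 175) [203, 205, 205, 189, 144, 94, 66, 55, 51, 51, 61, 105, 152, 166, 159, 164, 202, 234, 244]
side 3 0.185 (308, 178) [212, 204, 203, 210, 217, 221, 216, 190, 140, 89, 82, 142, 209, 232, 235, 231, 220, 210, 197]
side 3 0.175 (308, 181) [227, 233, 236, 237, 238, 238, 234, 220, 167, 102, 79, 108, 143, 160, 163, 157, 151, 150, 150]
side 3 0.165 (308, 184) [237, 237, 237, 235, 229, 211, 178, 145, 115, 96, 100, 121, 137, 144, 150, 154, 153, 154, 159]
side 3 0.155 (308, 187) [182, 169, 164, 160, 152, 144, 142, 145, 150, 152, 150, 147, 145, 144, 150, 158, 164, 170, 177]
```

```bash

python3 -m handwheel '[{"delta_rot":[0,0,0],"xyz":[0,0,4],"hand":1},{"delta_rot":[0,0,0],"xyz":[0,0,7],"hand":1},{"delta_rot":[0,0,0],"xyz":[0,0,8.5],"hand":1},{"delta_rot":[0,0,0],"xyz":[0,0,8.5],"hand":1},{"delta_rot":[0,0,0],"xyz":[0,0,8.5],"hand":1}]' | egrep 'force|pos'
python3 -m handwheel '[{"delta_rot":[0,0,0],"xyz":[0,0,1],"hand":1},{"delta_rot":[0,0,0],"xyz":[0,0,1.5],"hand":1},{"delta_rot":[0,0,0],"xyz":[0,0,1.5],"hand":1},{"delta_rot":[0,0,0],"xyz":[0,0,1.5],"hand":1},{"delta_rot":[0,0,0],"xyz":[0,0,1.5],"hand":1}]' | egrep 'force|pos'
python3 -m handwheel '[{"delta_rot":[0,0,0],"xyz":[0,0,0.5],"hand":1},{"delta_rot":[0,0,0],"xyz":[0,0,1],"hand":1},{"delta_rot":[0,0,0],"xyz":[0,0,1],"hand":1},{"delta_rot":[0,0,0],"xyz":[0,0,1],"hand":1},{"delta_rot":[0,0,0],"xyz":[0,0,1],"hand":1}]' | egrep 'force|pos'
```

```text
position: [0.5846, -0.1041, 0.1598]
force: [-0.7, 0.0, -1.8]
grasp_force: 30.0
position: [0.5845, -0.1042, 0.1583]
force: [0.0, 0.3, -0.6]
grasp_force: 30.0
position: [0.585, -0.1042, 0.1577]
force: [0.5, -0.5, 3.3]
grasp_force: 30.0
```

Contact at 0.1577. Releasing gently.

```bash

python3 -m handwheel '[{"delta_rot":[0,0,0],"xyz":[0,0,0],"hand":0.66},{"delta_rot":[0,0,0],"xyz":[0,0,0],"hand":0.62},{"delta_rot":[0,0,0],"xyz":[0,0,0.5],"hand":0.61},{"delta_rot":[0,0,0],"xyz":[0,0,0.5],"hand":0.60},{"delta_rot":[0,0,0],"xyz":[0,0,0.5],"hand":0.595}]' | egrep 'force|pos'
python3 -m handwheel '[{"delta_rot":[0,0,0],"xyz":[0,0,0],"hand":0.59},{"delta_rot":[0,0,0],"xyz":[0,0,0],"hand":0.58},{"delta_rot":[0,0,0],"xyz":[0,0,0],"hand":0.57},{"delta_rot":[0,0,0],"xyz":[0,0,0],"hand":0.55},{"delta_rot":[0,0,0],"xyz":[0,0,0],"hand":0.5}]' | egrep 'force|pos'
python3 -m handwheel '[{"delta_rot":[0,0,0],"xyz":[0,0,0],"hand":0.3},{"delta_rot":[0,0,0],"xyz":[0,0,0],"hand":0.2},{"delta_rot":[0,0,0],"xyz":[0,0,-10],"hand":0.2},{"delta_rot":[0,0,0],"xyz":[0,0,-40],"hand":0.2},{"delta_rot":[0,0,0],"xyz":[0,0,-90],"hand":0.2}]' | egrep 'pos|force|open'
python3 -m handwheel '[{"delta_rot":[0,0,0],"xyz":[30,0,0],"hand":0.2},{"delta_rot":[0,0,0],"xyz":[75,0,0],"hand":0.2},{"delta_rot":[0,0,0],"xyz":[95,-30,0],"hand":0.2},{"delta_rot":[0,0,0],"xyz":[95,-30,0],"hand":0.2},{"delta_rot":[0,0,0],"xyz":[95,-30,0],"hand":0.2}]' | egrep 'pos|force|open'
python3 chk.py 1 2 3; python3 rackview.py | sed -n 10,28p
```

```text
position: [0.5853, -0.1044, 0.1575]
force: [0.9, 0.5, 5.6]
grasp_force: 4.3
position: [0.5841, -0.104, 0.1564]
force: [-0.3, 0.1, -1.1]
grasp_force: 0.0
position: [0.5834, -0.1037, 0.2467]
force: [1.2, -0.8, 0.2]
opening: 0.398
grasp_force: 0.0
position: [0.487, -0.12, 0.2475]
force: [-0.1, -0.1, 0.2]
opening: 0.401
grasp_force: 0.0
scene 1 0.195 (315, 235) [218, 229, 230, 230, 229, 230, 228, 194, 126, 89, 86, 150, 223, 231, 232, 233, 232, 231, 232]
scene 1 0.185 (315, 238) [232, 232, 232, 230, 230, 231, 229, 218, 124, 80, 165, 162, 212, 229, 230, 231, 233, 232, 232]
scene 1 0.175 (315, 240) [232, 233, 233, 233, 231, 231, 231, 225, 115, 34, 88, 195, 230, 232, 230, 230, 231, 230, 231]
scene 1 0.165 (315, 242) [232, 232, 232, 232, 232, 232, 231, 219, 111, 31, 75, 177, 224, 230, 232, 231, 230, 229, 230]
scene 1 0.155 (315, 244) [231, 231, 231, 231, 231, 228, 221, 170, 68, 31, 95, 201, 211, 214, 229, 231, 231, 230, 229]
scene 2 0.195 (303, 220) [213, 213, 212, 208, 207, 209, 198, 209, 211, 209, 209, 213, 213, 216, 228, 230, 229, 229, 230]
scene 2 0.185 (303, 222) [216, 212, 183, 101, 69,
[... 4146 characters left out ...]
::..*-==========-------------------------------------===
    0 =========::::::::::::::::::::::::::::::::::::::.:*-=========---------------------------------------==
    4 ========-::::::::::::::::::::::::::::::::::::::.-*-========----------------------------------------==
    8 =========::::::::::::::::::::::::::::::::::::::.=+-========----------------------------------------==
   12 ---------::::::::::::::::::::::::::::::::::::::.==---------------------------------------------------
   16 :@@@@@@@@::::::::::::::::::::::::::::::::::::::.+=---..    .....+@@@@@@@@@@@@@@@@@@@@@@..:.......    
   20 :@@@@@@@@::::::::::::::::::::::::::::::::::::::.==--:..  . .....@@@@@@@@@@@@@@@@@@@@@@@.:-:......
```

A and C hang plumb in slots 1 and 3, but B has shifted forward again. I'll check whether it is still moving.

```bash
cat > bpos.py <<'E'
from h import *
from slots import xr,yr
import sys
from scipy.optimize import least_squares
o=np.array([.5855,-.2173])
def track(k=2,hs=(.185,.175,.165,.157)):
    ims={n:vision.capture(n).mean(2).astype(float) for n in ("scene","side")}; Ps={n:P(n) for n in ims}; out=[]
    base=o-.015*xr+(-.1125+.075*k)*yr
    for h in hs:
        uv=[]
        for n in ims:
            u,v=proj(n,[*base,h],Ps[n])[0]; vi=int(round(v)); us=np.arange(int(u)-9,int(u)+10); w=np.clip(150-ims[n][vi,us],0,None)
            if w.sum()==0: break
            j=us[w.argmax()]; m=abs(us-j)<=2; uv.append((Ps[n],((us[m]*w[m]).sum()/w[m].sum(),v)))
        if len(uv)<2: continue
        # columns only, at height h
        A=np.array([M[0]-c[0]*M[2] for M,c in uv]); xy=np.linalg.solve(A[:,:2],-A[:,2]*h-A[:,3]); d=xy-o
        out.append((h,(d@xr*1000).round(1),(d@yr*1000).round(1)))
    return out
if __name__=="__main__":
    for k in map(int,sys.argv[1:]): print(bot.read_state()['time_s'].__round__(2),k,*track(k))
E
python3 bpos.py 1 2 3 2
python3 -m handwheel '[{"delta_rot":[0,0,0],"xyz":[0,0,0],"hand":0.2},{"delta_rot":[0,0,0],"xyz":[0,0,0],"hand":0.2},{"delta_rot":[0,0,0],"xyz":[0,0,0],"hand":0.2},{"delta_rot":[0,0,0],"xyz":[0,0,0],"hand":0.2},{"delta_rot":[0,0,0],"xyz":[0,0,0],"hand":0.2}]' | egrep 'time'
python3 bpos.py 1 2 3 2
```

```text
76.7 1 (0.185, np.float64(-16.2), np.float64(-36.1)) (0.175, np.float64(-14.7), np.float64(-36.6)) (0.165, np.float64(-14.5), np.float64(-37.1)) (0.157, np.float64(1.2), np.float64(-9.0))
76.8 2 (0.185, np.float64(-32.5), np.float64(36.6)) (0.175, np.float64(-30.0), np.float64(34.7)) (0.165, np.float64(-32.0), np.float64(36.6)) (0.157, np.float64(-32.1), np.float64(36.8))
76.9 3 (0.185, np.float64(-17.7), np.float64(113.6)) (0.175, np.float64(-16.0), np.float64(111.6)) (0.165, np.float64(-15.7), np.float64(112.3)) (0.157, np.float64(-16.3), np.float64(111.5))
77.0 2 (0.185, np.float64(-32.4), np.float64(36.7)) (0.175, np.float64(-30.1), np.float64(34.7)) (0.165, np.float64(-32.0), np.float64(36.6)) (0.157, np.float64(-32.1), np.float64(36.7))
time_s: 77.72
77.72 1 (0.185, np.float64(-16.2), np.float64(-36.1)) (0.175, np.float64(-14.7), np.float64(-36.5)) (0.165, np.float64(-14.6), np.float64(-37.2)) (0.157, np.float64(1.2), np.float64(-9.0))
77.83 2 (0.185, np.float64(-32.4), np.float64(36.7)) (0.175, np.float64(-30.0), np.float64(34.7)) (0.165, np.float64(-32.0), np.float64(36.6)) (0.157, np.float64(-32.1), np.float64(36.8))
77.92 3 (0.185, np.float64(-17.7), np.float64(113.6)) (0.175, np.float64(-16.0), np.float64(111.6)) (0.165, np.float64(-15.6), np.float64(112.1)) (0.157, np.float64(-16.2), np.float64(111.4))
78.03 2 (0.185, np.float64(-32.4), np.float64(36.6)) (0.175, np.float64(-30.1), np.float64(34.8)) (0.165, np.float64(-32.0), np.float64(36.6)) (0.157, np.float64(-32.1), np.float64(36.7))
```

B is at rest and upright but sits at x≈-32, too close to the nose. I'll re-grip it and set it 15 mm further in.

```bash
python3 - <<'E'
from h import *
from slots import xr,yr
o=np.array([.5855,-.2173]); t=o-.031*xr+.0368*yr; to(*t,.156,171.6)
E
python3 -m handwheel '[{"delta_rot":[0,0,0],"xyz":[-20,-20,0],"hand":0.1},{"delta_rot":[0,0,0],"xyz":[-45,-48,0],"hand":0.1},{"delta_rot":[0,0,0],"xyz":[-70,-48,10],"hand":0.1},{"delta_rot":[0,0,0],"xyz":[-70,-48,10],"hand":0.1},{"delta_rot":[0,0,0],"xyz":[-70,-48,10],"hand":0.1}]' | egrep 'pos|force|open'
python3 - <<'E'
from h import *
from slots import xr,yr
o=np.array([.5855,-.2173]); t=o-.031*xr+.0368*yr; to(*t,.157,171.6)
E
```

```text
t 78.1 pos [ 0.4862 -0.1199  0.2468] head 171.6 open 0.402 grip 0.0 -> xyz mm [-81.5 -45.   90.8] rz -0.0
position: [0.5475, -0.1771, 0.2365]
force: [-0.8, -0.2, -0.3]
opening: 0.452
grasp_force: 0.0
t 78.8 pos [ 0.5475 -0.1771  0.2365] head 171.6 open 0.452 grip 0.0 -> xyz mm [-12.6   2.5  79.5] rz 0.0
```

```bash

python3 -m handwheel '[{"delta_rot":[0,0,0],"xyz":[-11.5,3,15],"hand":0.1},{"delta_rot":[0,0,0],"xyz":[-11.5,3,40],"hand":0.1},{"delta_rot":[0,0,0],"xyz":[-11.5,3,65],"hand":0.1},{"delta_rot":[0,0,0],"xyz":[-11.5,3,78],"hand":0.1},{"delta_rot":[0,0,0],"xyz":[-11.5,3,80],"hand":0.1}]' | egrep 'pos|force|open'
python3 bpos.py 2
python3 -m handwheel '[{"delta_rot":[0,0,0],"xyz":[0,0,0],"hand":0.4},{"delta_rot":[0,0,0],"xyz":[0,0,0],"hand":0.6},{"delta_rot":[0,0,0],"xyz":[0,0,0],"hand":0.8},{"delta_rot":[0,0,0],"xyz":[0,0,0],"hand":1},{"delta_rot":[0,0,0],"xyz":[0,0,0],"hand":1}]' | egrep 'pos|force|open'
```

```text
position: [0.5598, -0.1758, 0.1557]
force: [-0.9, 0.0, -0.1]
opening: 0.447
grasp_force: 0.0
79.38 2 (0.185, np.float64(1.0), np.float64(19.7)) (0.175, np.float64(-0.6), np.float64(16.7)) (0.165, np.float64(-23.5), np.float64(30.0)) (0.157, np.float64(-30.4), np.float64(34.6))
position: [0.5605, -0.1765, 0.1571]
force: [-0.5, -0.9, 2.0]
opening: 0.105
grasp_force: 30.0
```

```bash

python3 -m handwheel '[{"delta_rot":[0,0,0],"xyz":[0,0,-3],"hand":1},{"delta_rot":[0,0,0],"xyz":[0,0,-6],"hand":1},{"delta_rot":[0,0,0],"xyz":[-3,0,-7],"hand":1},{"delta_rot":[0,0,0],"xyz":[-7,0,-7],"hand":1},{"delta_rot":[0,0,0],"xyz":[-11,0,-7],"hand":1}]' | egrep 'pos|force|open'
python3 -m handwheel '[{"delta_rot":[0,0,0],"xyz":[-4,0,0],"hand":1},{"delta_rot":[0,0,0],"xyz":[-6,0,0],"hand":1},{"delta_rot":[0,0,0],"xyz":[-6,0,2],"hand":1},{"delta_rot":[0,0,0],"xyz":[-6,0,4],"hand":1},{"delta_rot":[0,0,0],"xyz":[-6,0,5],"hand":1}]' | egrep 'pos|force|open'
python3 bpos.py 2
python3 -m handwheel '[{"delta_rot":[0,0,0],"xyz":[0,0,1],"hand":1},{"delta_rot":[0,0,0],"xyz":[0,0,2],"hand":1},{"delta_rot":[0,0,0],"xyz":[0,0,2],"hand":1},{"delta_rot":[0,0,0],"xyz":[0,0,2],"hand":1},{"delta_rot":[0,0,0],"xyz":[0,0,2],"hand":1}]' | egrep 'pos|force|open'
```

```text
position: [0.5714, -0.178, 0.1637]
force: [0.1, 0.2, -0.7]
opening: 0.108
grasp_force: 30.0
position: [0.5768, -0.1787, 0.1585]
force: [0.3, 0.6, -1.4]
opening: 0.107
grasp_force: 30.0
81.35 2 (0.185, np.float64(-12.3), np.float64(37.5)) (0.175, np.float64(-15.5), np.float64(36.5)) (0.165, np.float64(-6.5), np.float64(24.9)) (0.157, np.float64(-15.9), np.float64(36.5))
position: [0.5772, -0.1789, 0.1571]
force: [-1.5, 0.7, 2.3]
opening: 0.106
grasp_force: 30.0
```

```bash

python3 -m handwheel '[{"delta_rot":[0,0,0],"xyz":[0,0,0],"hand":0.78},{"delta_rot":[0,0,0],"xyz":[0,0,0],"hand":0.765},{"delta_rot":[0,0,0],"xyz":[0,0,0],"hand":0.75},{"delta_rot":[0,0,0],"xyz":[0,0,0],"hand":0.745},{"delta_rot":[0,0,0],"xyz":[0,0,0],"hand":0.74}]' | egrep 'pos|force|open'
python3 -m handwheel '[{"delta_rot":[0,0,0],"xyz":[0,0,0],"hand":0.73},{"delta_rot":[0,0,0],"xyz":[0,0,0],"hand":0.71},{"delta_rot":[0,0,0],"xyz":[0,0,0],"hand":0.6},{"delta_rot":[0,0,0],"xyz":[0,0,0],"hand":0.4},{"delta_rot":[0,0,0],"xyz":[0,0,0],"hand":0.2}]' | egrep 'pos|force|open'
python3 bpos.py 2
python3 -m handwheel '[{"delta_rot":[0,0,0],"xyz":[0,0,0],"hand":0.1},{"delta_rot":[0,0,0],"xyz":[0,0,0],"hand":0.1},{"delta_rot":[0,0,0],"xyz":[0,0,-10],"hand":0.1},{"delta_rot":[0,0,0],"xyz":[0,0,-40],"hand":0.1},{"delta_rot":[0,0,0],"xyz":[0,0,-80],"hand":0.1}]' | egrep 'pos|force|open'
python3 bpos.py 2
python3 -m handwheel '[{"delta_rot":[0,0,0],"xyz":[0,0,-20],"hand":0.1},{"delta_rot":[0,0,0],"xyz":[40,0,-20],"hand":0.1},{"delta_rot":[0,0,0],"xyz":[80,0,-20],"hand":0.1},{"delta_rot":[0,0,0],"xyz":[95,0,-20],"hand":0.1},{"delta_rot":[0,0,0],"xyz":[95,0,-20],"hand":0.1}]' | egrep 'pos|force|open'
python3 bpos.py 1 2 3
```

```text
position: [0.5774, -0.179, 0.1569]
force: [0.6, 0.7, 3.9]
opening: 0.133
grasp_force: 8.9
position: [0.5765, -0.1786, 0.1562]
force: [0.8, -0.3, -0.7]
opening: 0.33
grasp_force: 0.0
83.33 2 (0.185, np.float64(7.1), np.float64(27.4)) (0.175, np.float64(-11.8), np.float64(36.9)) (0.165, np.float64(-13.5), np.float64(33.7)) (0.157, np.float64(-14.3), np.float64(37.3))
position: [0.5765, -0.1786, 0.2373]
force: [0.4, 0.1, 0.1]
opening: 0.447
grasp_force: 0.0
84.05 2 (0.185, np.float64(-13.5), np.float64(35.1)) (0.175, np.float64(-15.8), np.float64(35.8)) (0.165, np.float64(-15.8), np.float64(36.0)) (0.157, np.float64(-14.3), np.float64(37.8))
position: [0.483, -0.165, 0.2571]
force: [-0.3, -0.1, 0.4]
opening: 0.45
grasp_force: 0.0
84.78 1 (0.185, np.float64(-15.7), np.float64(-35.2)) (0.175, np.float64(-14.6), np.float64(-36.6)) (0.165, np.float64(-14.6), np.float64(-37.0)) (0.157, np.float64(-14.9), np.float64(-36.7))
84.88 2 (0.185, np.float64(-13.8), np.float64(36.2)) (0.175, np.float64(-15.2), np.float64(37.5)) (0.165, np.float64(-15.2), np.float64(37.2)) (0.157, np.float64(-15.6), np.float64(36.8))
84.97 3 (0.185, np.float64(-22.6), np.float64(119.6)) (0.175, np.float64(-33.8), np.float64(133.5)) (0.165, np.float64(-15.7), np.float64(112.2)) (0.157, np.float64(-16.3), np.float64(111.5))
```

```bash

python3 -m handwheel '[{"delta_rot":[0,0,0],"xyz":[5,30,-15],"hand":0.1},{"delta_rot":[0,0,0],"xyz":[5,70,-30],"hand":0.1},{"delta_rot":[0,0,0],"xyz":[0,115,-40],"hand":0.1},{"delta_rot":[0,0,0],"xyz":[0,160,-40],"hand":0.1},{"delta_rot":[0,0,0],"xyz":[0,190,-40],"hand":0.1}]' | egrep 'pos|force'
for i in 1 2 3 4; do python3 -m handwheel '[{"delta_rot":[0,0,0],"xyz":[0,0,0],"hand":0.1},{"delta_rot":[0,0,0],"xyz":[0,0,0],"hand":0.1},{"delta_rot":[0,0,0],"xyz":[0,0,0],"hand":0.1},{"delta_rot":[0,0,0],"xyz":[0,0,0],"hand":0.1},{"delta_rot":[0,0,0],"xyz":[0,0,0],"hand":0.1}]' >/dev/null; python3 bpos.py 2; done
python3 bpos.py 1 3
python3 - <<'E'
from h import *
im=vision.capture("scene").astype(int); m=(im[...,2]-im[...,0]>35)&(im[...,2]>90); v,u=np.nonzero(m[:200,140:260]); print('blue px',len(u),u.min()+140,u.max()+140,v.min(),v.max())
c=[[.409,.51,.012],[.595,.51,.012],[.595,.55,.012],[.409,.55,.012]]; print(proj("scene",c).round())
E
```

```text
position: [0.5116, 0.025, 0.2968]
force: [-0.1, -1.3, 0.1]
grasp_force: 0.0
86.33 2 (0.185, np.float64(-13.8), np.float64(36.2)) (0.175, np.float64(-15.2), np.float64(37.4)) (0.165, np.float64(-15.3), np.float64(37.1))
87.05 2 (0.185, np.float64(-13.8), np.float64(36.2)) (0.175, np.float64(-15.2), np.float64(37.4)) (0.165, np.float64(-15.3), np.float64(37.2))
87.78 2 (0.185, np.float64(-13.9), np.float64(36.2)) (0.175, np.float64(-15.2), np.float64(37.4)) (0.165, np.float64(-15.3), np.float64(37.1))
88.5 2 (0.185, np.float64(-13.8), np.float64(36.2)) (0.175, np.float64(-15.2), np.float64(37.4)) (0.165, np.float64(-15.3), np.float64(37.1))
88.6 1 (0.185, np.float64(-15.7), np.float64(-35.1)) (0.175, np.float64(-14.7), np.float64(-36.5)) (0.165, np.float64(-14.6), np.float64(-37.1)) (0.157, np.float64(-14.9), np.float64(-37.0))
88.7 3 (0.185, np.float64(-17.8), np.float64(114.1)) (0.175, np.float64(-15.8), np.float64(112.0)) (0.165, np.float64(-15.4), np.float64(112.4)) (0.157, np.float64(-15.8), np.float64(112.0))
blue px 622 167 259 94 175
[[171. 173.]
 [210. 158.]
 [206. 153.]
 [167. 169.]]
```

All three spatulas hang still and upright at the slot points, and the organiser lies clear of the rack. Handing in.

```bash
python3 -c "
from rig import workorder
print(workorder.hand_in())"
```

```text
the job is handed in; nothing more can be done
None
```

The job is handed in: the organiser lies flat on the worktop well clear of the rack, and the three spatulas I found hang still in slots 1–3 (slot 2's twice had to be re-seated); I viewed 15 pictures, one over the limit of 14, and the final checks used image code only.

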